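Hook the roller spring back onto the turntable's anchor stud

ROBOT

A 6-joint arm with a two-finger parallel gripper is mounted at the origin on the work surface. World frame = base frame: x ahead of the robot, y to its left, z up, the work surface at z = 0. Lengths are in mm, angles in rad, forces in N, time in s.
With the tool pointing down it reaches from about 350 to 775 mm from the base axis. Payload 7.3 kg.
Tool frame: the origin (TCP) lies midway between the tips of the shut fingers; the grasp point (between the pads) lies 19 mm behind it; x points along the fingers, z is the direction in which the jaws open and shut, and the axes are right-handed (so a half turn about x gives the same grasp; the last joint's range is limited). The gripper opens to 92 mm and grips with 3 to 60 N. Pads are 19 mm wide; open, the fingers measure 130 mm over their backs; the gripper's body (75 mm by 190 mm) begins 47 mm behind the grasp point.
Start: joints at [-1.432, 0.342, 1.524, -0, 1.275, -0.146], TCP at [147.529, -503.865, 226.741] pointing down, gripper open.
Joint ranges: [-2.53, 2.53], [-0.77, 2.02], [0.04, 2.7], [-1, 4.14], [0.28, 2.66], [-3.11, 3.11]. Speed limits (rad/s): [2.57, 2.57, 3.14, 3.14, 3.14, 3.14].

INTERFACE

Orientations are given as [roll, pitch, yaw] about the fixed x, y, z axes, in that order (R = Rz(yaw) Ry(pitch) Rx(roll)).
In Python, from plant import monitor, optics, close_job gives the robot as it stands.
- The arm moves only by the tool send_rows, never from a script. Its argument "commands" is a list that holds one entry, the list of rows, each a list of 5 numbers: the shift along the tool's x, y, z in m, then the turn about the tool's x in degrees, then the finger opening in m, from 0 to 0.0918. A call has 1 to 10 rows; each row shifts and turns the pose as measured when the row begins, along the tool's axes as they then stand; what a row does not reach is not made up. A row lasts 1/12 s, in which the tool goes at most 41.7 mm and 7.16 degrees, less where a joint would pass 70% of its speed; a pose out of reach is approached as far as the arm can. A call with a gripper value outside its range is refused whole. The fingers move at their own pace and stop on an object; the grip force is fixed at half the most. Time passes only in rows, so rows that do not move let the fingers close. It gives the time, the measured TCP pose, the force and the opening at its end, in the units of the state.
- monitor.get_obs(): the state, without advancing time (a new reading comes with each control period).
- optics.capture(name): name is "scene" or "top"; returns a dict with "color" (480x640x3 uint8, blue, green, red), "camera_matrix" (3x3 intrinsics, pixels), "camera_from_world" (4x4, takes a point from world to camera coordinates). Camera axes: x right, y down, z forward; pixel columns grow to the right and rows downward; lengths in mm; the calibration is good to about 2 mm. A picture is of the moment at which its call begins. There is no depth.
- close_job(): hands the job in, once; it reports no verdict.
The state is a dict: "time": time; "joint_positions": joint angles; "dq": joint speeds; "tau": joint torques, N m; "tool_pos": TCP position; "tcp_rot": TCP orientation; "contact_force": force on the tool from outside, world axes, zero at the start; "moment": the same for the moment, N m; "grip_width": finger opening in mm.
Only numpy, scipy, OpenCV 4.12 (cv2) and the standard library are available. Lean on these libraries where they do the work, as an engineer would, in place of code of your own. Each camera call takes 0.05 s, during which the arm holds its last target.

TASK

The spring that presses the drive roller against this soldering turntable's wheel has come off its anchor stud. Take the spring puller out of the tool block, use it (never your fingers) to draw the spring's hook past the stud and ease the hook onto the stud's neck so that the spring holds the roller to the wheel, without overstretching the spring, forcing the puller against the stud or machine, or letting the spring fly. Then stand the puller upright in its free hole in the tool block again and leave everything else where it is.

Things in the scene. Friction and masses are not known exactly. Their poses are not given: they have to be found in the camera images.
- turntable: Soldering turntable, pan taken off: grey base plate 290 x 400 mm, top 18 mm above the bench, fixed. Origin on the bench under the plate's middle; x from the robot's side to the far side, y left, z up. A 180 mm aluminium wheel (top 56 mm) lies on its left half at (50, 85) mm; a blue control box 68 mm high stands on its far right corner.
- swing_arm (a joint): Angle (rad) of the loose steel swing arm, which pivots at (-10, -30) mm of the turntable; motor and rubber roller (top 110 mm) at its far end, the spring's lug pin at its near end, 66 mm from the pivot. 0: roller on the wheel's rim, a firm stop; up to 0.25 as it leaves the rim. Half a newton moves it: a pull on the spring first brings it to 0 (the lug goes 5 to 13 mm towards the stud).
- spring_eye (a point): Axis of the upright lug pin on which the spring's eye swings, 44 mm above the bench; at (-75, -20) mm of the turntable once the arm is at 0. The close-wound steel spring, 26 mm across, only moves level: it swings about this pin and stretches straight away from it. Axes as hook_bend.
- hook_bend (a point): Centre of the round bend of the spring's open hook, 44 mm above the bench. x: outward along the spring, away from the lug pin; z up. Slack, it is 101 mm from the lug pin, lying on the robot's side of the stud. The spring yields from 2 N, then 0.2 N per mm; it is ruined beyond 52 mm of stretch (12 N). Seated, the stud's axis is at x = +7 mm, y about 0.
- spring_hook: The last turns of the spring with the hook; origin 21 mm behind hook_bend, same axes. Hook of 2 mm wire, measured from hook_bend: straight leg at y = -12 mm from the coil's end (x = -13 mm) to x = 0, then a half-round bend of 11 mm inside radius to the wire's tip at x = 0, y = +12 mm. The mouth, 12 mm wide, between coil and tip, is on the +y side, where the stud is.
- anchor: Slotted dark steel pad, 32 x 66 mm, 3 mm thick, fixed near the plate's right end; origin at its underside's middle, 18 mm above the bench, y along the slot as the turntable's y. The steel stud is clamped upright in the slot on x = 0, anywhere within 13 mm of the middle: look or feel for it. It never moves. Seated on it the spring is stretched 4 to 33 mm.
- spring: Extension spring, 26 mm across, from its eye (origin, as spring_eye) to its hook. The stud it goes on: 12 mm thick up to 38 mm above the bench, neck 8 mm thick from 38 to 50 mm (the spring lies at 44 mm), head 11 mm thick up to 54 mm. Pulled far out, the coils lie beside the stud and can lean on it and slide along it.
- puller: Spring puller, 60-100 g: flat-sided pale wooden handle 22 mm (x) by 30 mm (y), 56 mm long, on a round dark steel collar 22 mm across and 6 mm high, and below it a 5 mm steel pin with a 7.5 mm ball end. It stands in the tool block, collar on the block's top. Origin at the collar's underside on the axis, z up along the handle: the handle reaches from z = 6 to 62 mm, the pin down to z = -35 mm.
- puller_tip (a point): Centre of the puller's ball end, 31 mm below the collar's underside; axes as the puller's.
- tool_block: Wooden tool block 215 (x) by 75 (y) by 50 mm high, fixed; origin under its centre. Three round holes of 15 mm in its top at x = -70, 0 and 70 mm, 44 mm deep, hold the puller and two other tools, in any order.
- scriber: Bystander: scriber with a dark round handle 20 mm thick and 52 mm high, standing in the tool block.
- burnisher: Bystander: burnisher with a brown round handle 26 mm thick and 66 mm high, standing in the tool block.
- clamp_ring: Bystander: brass ring 44 mm across, 12 mm high, lying on the turntable's plate.
- flux_jar: Bystander: small glass jar 48 mm across, 50 mm high.
- firebrick: Bystander: pale firebrick on a grey soldering board, 115 x 225 mm, 82 mm high in all.
- tweezers: Bystander: steel tweezers 155 mm long.
- pliers: Bystander: pliers with blue grips, 165 mm long.
Things that resemble listed ones, but are neither listed nor needed, are in the scene too. What is shaped like the puller but purple is not meant.

How it is judged (in metres and radians):
On the way, in this order (a step that is already met when the one before it is completed fails the run):
1. the puller, in the hook, has stretched the spring by 12 mm or more (contact force between puller and spring above 2 N and distance between hook_bend and spring_eye above 0.113 m), for 0.1 s.
2. the hook sits on the stud's neck and the stud alone carries the spring (distance between hook_bend and spring_eye above 0.1035 m and y of anchor in the frame of hook_bend between -0.009 and 0.009 m and contact force between spring and anchor above 2 N and contact force between puller and spring below 0.3 N), for 0.2 s.
At the end, for the whole second after the job is handed in: The spring hangs by its hook on the stud, stretched over 2 mm, stud loaded over 2 N, puller clear of it, roller on the rim (swing arm under 0.02 rad); puller upright in its hole (collar within 4 mm of the block's top, tilt under 0.12 rad), at rest (all of step 2 and value of joint swing_arm below 0.02 rad and z of puller in the frame of tool_block between 0.046 and 0.054 m and angle between puller's own z axis and vertical below 0.12 rad and y of puller in the frame of tool_block between -0.012 and 0.012 m and x of puller in the frame of tool_block between -0.082 and 0.082 m and linear speed of puller below 0.03 m/s); the robot touches nothing.
It fails at once if the spring is stretched by more than 52 mm (distance between hook_bend and spring_eye above 0.153 m).
It fails at once if the spring is let fly (hook faster than 1 m/s) (linear speed of spring_hook above 1 m/s).
It fails at once if fingers or gripper touch the spring (contact force between any of the fingers, the arm and spring above 0.5 N).
It fails at once if the puller is forced with more than 15 N against the stud, the turntable or its spring (contact force between puller and anchor above 15 N or contact force between puller and turntable above 15 N).
It fails at once if a bystander is moved by more than 20 mm (distance of any of scriber, burnisher, clamp_ring, flux_jar, firebrick, tweezers, pliers from where it was at the start of the episode above 0.02 m).
It also fails if it takes over 70 s, if anything falls off the work surface, if the arm or the gripper's body presses on something with over 40 N, if the wrist force passes 120 N, or if a joint passes its speed limit or range.

## Working session

There is one attempt and no reset: what is moved stays moved. The work goes in short steps, Python scripts to look and compute and a tool call to move; the robot and the scene stay as the last step left them, time stands still between calls to the robot, and variables do not carry over. Pictures are saved under pics/ and viewed, and the job is handed in when it is done.

Besides the shell and the picture viewer there is one more tool, called after "Call:" in YAML: its name, and indented under it one key for each argument. send_rows: Moves the arm, as the interface text tells. Its arguments: {"type":"object","properties":{"commands":{"type":"array","items":{"type":"array","items":{"type":"array","items":{"type":"number"}}}}},"required":["commands"]}

```bash
ls; mkdir -p pics; python3 - <<'E'
from plant import monitor, optics
import cv2, numpy as np
o=monitor.get_obs()
for k,v in o.items(): print(k,np.round(v,3))
for n in ("scene","top"):
    c=optics.capture(n); cv2.imwrite(f"pics/{n}0.png",c["color"])
    print(n,np.round(c["camera_matrix"],1).tolist(),np.round(c["camera_from_world"],4).tolist())
E
```

```text
pics
time 0.0
joint_positions [-1.432  0.343  1.525  0.     1.275 -0.146]
dq [-0.     0.     0.001 -0.001 -0.001  0.001]
tau [ 1.0000e-03 -4.3124e+01 -2.4422e+01  7.2000e-02  5.6000e-02 -0.0000e+00]
tool_pos [ 147.467 -503.433  226.043]
tcp_rot [2.995 1.569 1.709]
contact_force [-0.067  0.32  -0.037]
moment [ 0.014  0.023 -0.033]
grip_width 91.634
scene [[446.6, 0.0, 327.2], [0.0, 446.6, 237.3], [0.0, 0.0, 1.0]] [[-0.5112, 0.8595, -0.0046, 207.1359], [0.5161, 0.3027, -0.8013, -212.9032], [-0.6873, -0.412, -0.5983, 1356.5336], [0.0, 0.0, 0.0, 1.0]]
top [[453.3, 0.0, 324.5], [0.0, 453.3, 232.2], [0.0, 0.0, 1.0]] [[0.0284, -0.9996, -0.0036, 65.0876], [-0.996, -0.028, -0.0849, 495.1672], [0.0848, 0.006, -0.9964, 1082.1537], [0.0, 0.0, 0.0, 1.0]]
```

View pics/scene0.png

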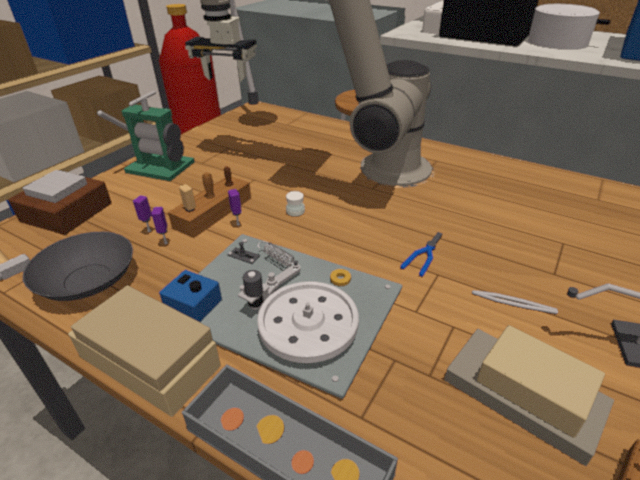

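View pics/top0.png

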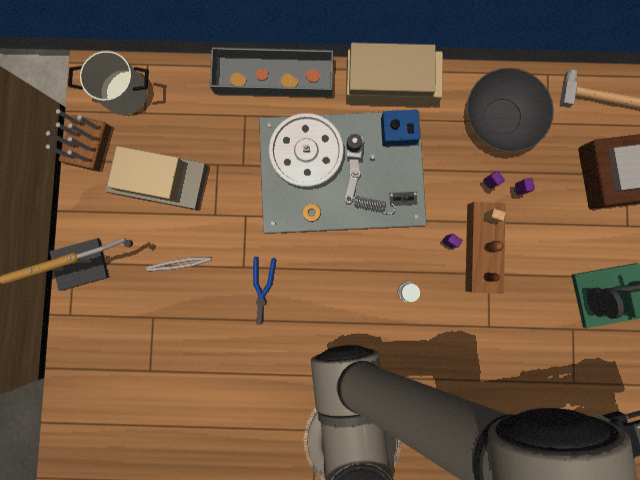

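The top view shows the tool block at about (487,247) with a pale handle at (498,215) and two brown handles at (495,246) and (491,277). The purple look-alikes are at (494,180), (525,187) and (453,241). The spring is at about (370,204) and the anchor pad at (404,199). Next I'll crop in close.

```bash
cat > h.py <<'E'
import cv2, numpy as np
from plant import monitor, optics
def cam(n):
    c=optics.capture(n); return c["color"],np.array(c["camera_matrix"]),np.array(c["camera_from_world"])
def ray(K,T,u,v):
    R=T[:3,:3];t=T[:3,3]; return -R.T@t, R.T@np.linalg.inv(K)@np.array([u,v,1.])
def onz(K,T,u,v,z):
    c,d=ray(K,T,u,v); return c+d*(z-c[2])/d[2]
def proj(K,T,p):
    q=K@(T[:3,:3]@np.asarray(p,float)+T[:3,3]); return q[:2]/q[2]
def tri(A,B):
    # A,B: (K,T,u,v)
    Ps=[a[0]@a[1][:3] for a in (A,B)]
    X=cv2.triangulatePoints(Ps[0],Ps[1],np.array(A[2:],float).reshape(2,1),np.array(B[2:],float).reshape(2,1))
    X=(X[:3]/X[3]).ravel()
    return X,[np.round(proj(a[0],a[1],X)-a[2:],1) for a in (A,B)]
def crop(img,u0,v0,w,h,s,fn):
    cv2.imwrite(fn,cv2.resize(img[v0:v0+h,u0:u0+w],None,fx=s,fy=s,interpolation=cv2.INTER_CUBIC))
E
python3 - <<'E'
from h import *
import numpy as np
i,K,T=cam("top"); crop(i,335,120,100,110,5,"pics/t_a.png"); crop(i,440,165,100,135,4,"pics/t_b.png")
j,K2,T2=cam("scene"); crop(j,160,150,100,100,6,"pics/s_b.png"); crop(j,215,225,110,90,7,"pics/s_a.png")
E
```

```text
(no output)
```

View pics/t_a.png

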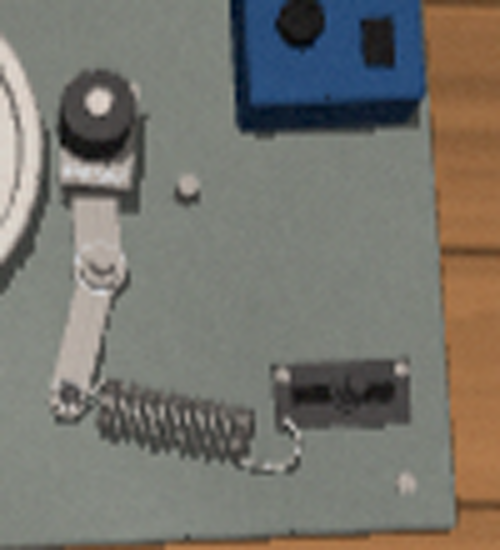

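View pics/t_b.png

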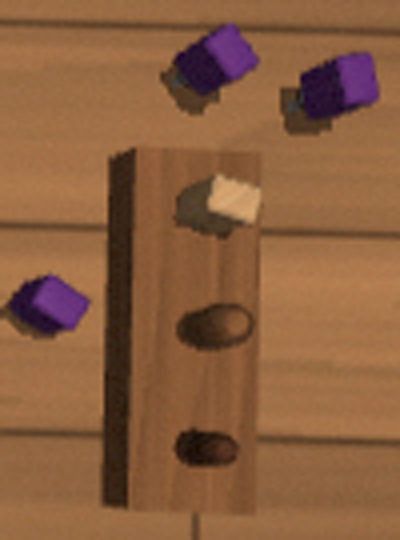

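View pics/s_b.png

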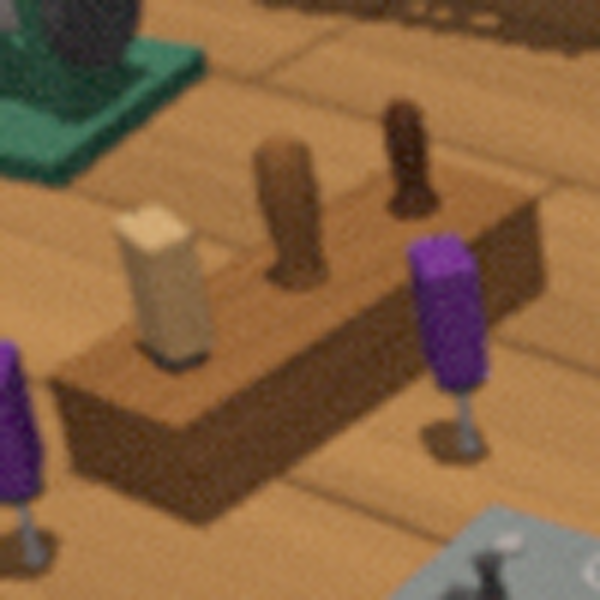

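View pics/s_a.png

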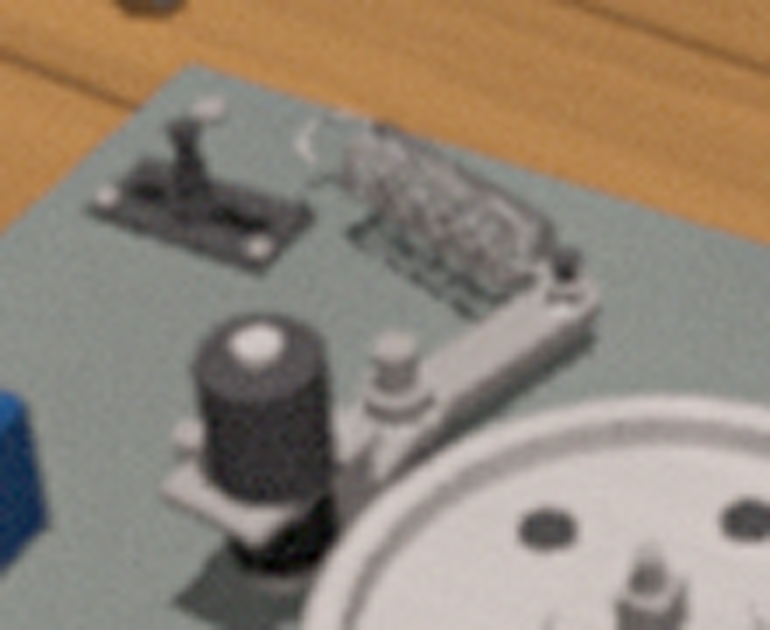

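The top crop shows the hook's bend at about (394,207), its mouth facing the pad, and a dark stud near (404,198). In the scene crop the stud head is at about (242,243). The pale handle with the dark collar is the puller: top (498,215), scene (185,187). The purple items are the decoys. I'll zoom further and measure.

```bash
python3 - <<'E'
from h import *
i,K,T=cam("top"); j,K2,T2=cam("scene")
st=lambda a: np.clip((a.astype(float)-20)*1.8,0,255).astype(np.uint8)
crop(st(i),380,185,45,35,16,"pics/t_c.png"); crop(st(j),222,230,50,38,16,"pics/s_c.png")
# plate edges
hsv=cv2.cvtColor(i,cv2.COLOR_BGR2HSV)
print(hsv[160,400],hsv[220,300],hsv[225,410])
m=((abs(i[:,:,0].astype(int)-i[:,:,2])<40)&(hsv[:,:,1]<60)&(hsv[:,:,2]>70)).astype(np.uint8)
m[:, :250]=0;m[:,440:]=0;m[:105]=0;m[245:]=0
cv2.imwrite("pics/m.png",cv2.resize(m[100:250,240:450]*255,None,fx=3,fy=3))
c=max(cv2.findContours(m,cv2.RETR_EXTERNAL,cv2.CHAIN_APPROX_NONE)[0],key=cv2.contourArea)
h=cv2.convexHull(c); a=cv2.approxPolyDP(h,4,True).reshape(-1,2)
for p in a: print(p,np.round(onz(K,T,*p,18),1))
E
```

```text
[ 54  10 127] [ 53   8 131] [ 40  13 115]
[420 136] [ 739.9 -151.3   18. ]
[425 225] [ 518.  -165.8   18. ]
[264 232] [489.9 226.7  18. ]
[260 118] [774.9 248.1  18. ]
[382 113] [796. -56.  18.]
```

View pics/t_c.png

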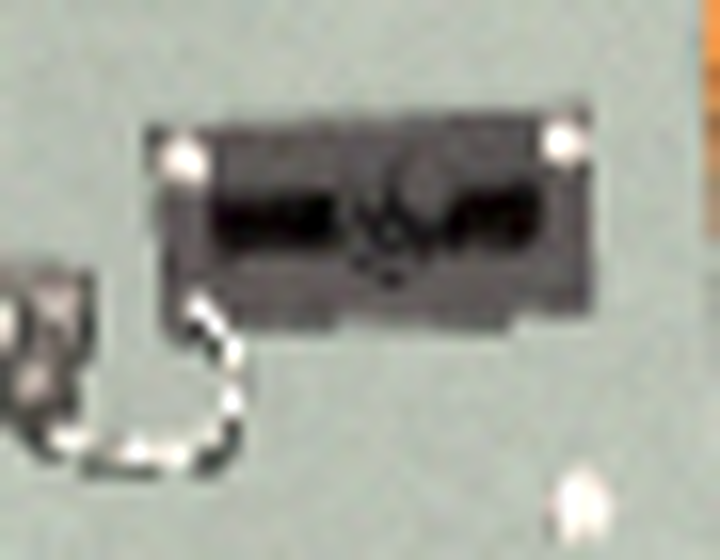

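View pics/s_c.png

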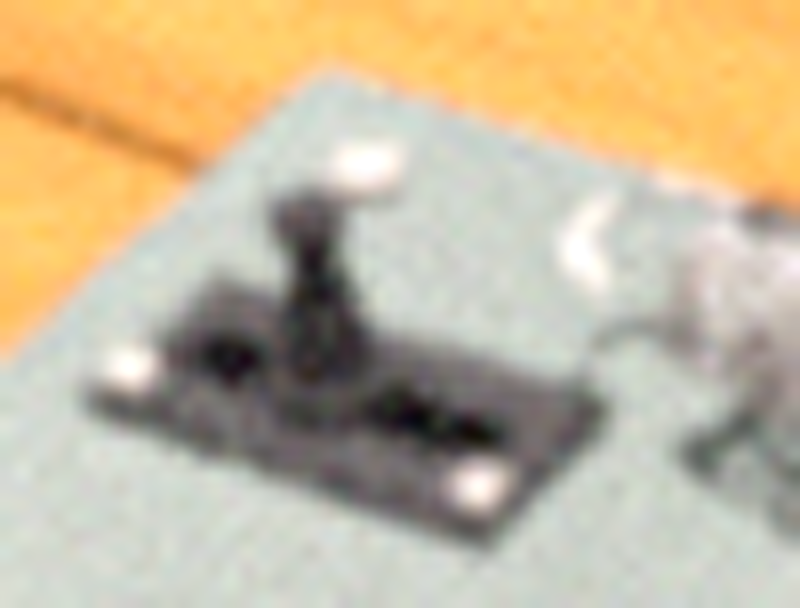

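View pics/m.png

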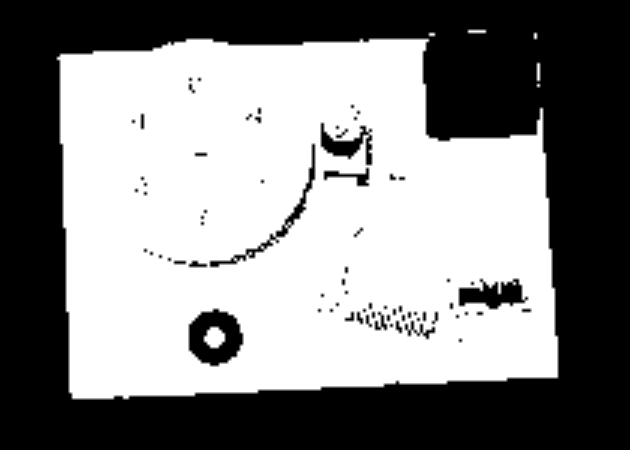

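```bash
python3 - <<'E'
from h import *
i,K,T=cam("top"); j,K2,T2=cam("scene")
p=lambda *a: print(*[np.round(x,1) for x in a])
# pad corners top (z=21)
for u,v in [(150,125),(590,110),(590,312),(165,330)]: p("padcorner",onz(K,T,380+u/16-.47,185+v/16-.47,21))
for u,v in [(185,158),(562,142)]: p("screw top",onz(K,T,380+u/16-.47,185+v/16-.47,22))
for u,v in [(215,222),(540,215)]: p("slot ends",onz(K,T,380+u/16-.47,185+v/16-.47,20))
for u,v in [(130,365),(478,485)]: p("screw scene",onz(K2,T2,222+u/16-.47,230+v/16-.47,22))
# stud
p("stud scene head z52", onz(K2,T2,222+305/16-.47,230+212/16-.47,52))
p("stud top z54", onz(K,T,380+410/16-.47,185+190/16-.47,54), onz(K,T,380+385/16-.47,185+225/16-.47,21))
p("tri",*tri((K,T,380+410/16-.47,185+190/16-.47),(K2,T2,222+305/16-.47,230+205/16-.47)))
# hook: tip, bend extremal, coil end
for n,u,v in [("tip",195,300),("outer",240,395),("bottom",185,462),("coilend leg",60,440)]: p(n,onz(K,T,380+u/16-.47,185+v/16-.47,44))
p("hook arc scene",onz(K2,T2,222+580/16-.47,230+245/16-.47,44))
p("lug top", onz(K,T,335+68/5-.4,120+400/5-.4,50))
p("lug tri",*tri((K,T,335+68/5-.4,120+398/5-.4),(K2,T2,215+565/7-.4,225+262/7-.4)))
# puller handle top: 
p("handle tri",*tri((K,T,440+235/4-.4,165+199/4-.4),(K2,T2,160+155/6-.4,150+228/6-.4)))
p("collar scene z53",onz(K2,T2,160+176/6-.4,150+355/6-.4,50))
for u,v in [(212,173),(262,188),(257,225),(207,212)]: p("htop",onz(K,T,440+u/4-.4,165+v/4-.4,112))
for u,v in [(135,150),(262,153),(256,514),(128,508)]: p("block",onz(K,T,440+u/4-.4,165+v/4-.4,50))
for u,v in [(50,382),(185,428),(543,200)]: p("block scene",onz(K2,T2,160+u/6-.4,150+v/6-.4,50))
p("burn top",onz(K,T,440+233/4-.4,165+323/4-.4,116)); p("scr top",onz(K,T,440+220/4-.4,165+447/4-.4,102))
E
```

```text
Traceback (most recent call last):
numpy._core._exceptions._UFuncNoLoopError: ufunc 'multiply' did not contain a loop with signature matching types (dtype('<U9'), dtype('float64')) -> None
```

```bash
python3 - <<'E'
from h import *
i,K,T=cam("top"); j,K2,T2=cam("scene")
p=lambda *a: print(*[x if isinstance(x,str) else np.round(x,1) for x in a])
A=lambda u,v,z: onz(K,T,380+u/16-.47,185+v/16-.47,z)
B=lambda u,v,z: onz(K2,T2,222+u/16-.47,230+v/16-.47,z)
for u,v in [(150,125),(590,110),(590,312),(165,330)]: p("padcorner",A(u,v,21))
for u,v in [(185,158),(562,142)]: p("screw top",A(u,v,22))
for u,v in [(215,222),(540,215)]: p("slot ends",A(u,v,20))
for u,v in [(130,365),(478,485)]: p("screw scene",B(u,v,22))
p("stud scene head z52", B(305,212,52))
p("stud top z54", A(410,190,54), A(385,225,21))
p("tri",*tri((K,T,380+410/16-.47,185+190/16-.47),(K2,T2,222+305/16-.47,230+205/16-.47)))
for n,u,v in [("tip",195,300),("outer",240,395),("bottom",185,462),("coilend leg",60,440)]: p(n,A(u,v,44))
p("hook arc scene",B(580,245,44))
p("lug top", onz(K,T,335+68/5-.4,120+400/5-.4,50))
p("lug tri",*tri((K,T,335+68/5-.4,120+398/5-.4),(K2,T2,215+565/7-.4,225+262/7-.4)))
p("handle tri",*tri((K,T,440+235/4-.4,165+199/4-.4),(K2,T2,160+155/6-.4,150+228/6-.4)))
p("collar scene z53",onz(K2,T2,160+176/6-.4,150+355/6-.4,50))
for u,v in [(212,173),(262,188),(257,225),(207,212)]: p("htop",onz(K,T,440+u/4-.4,165+v/4-.4,112))
for u,v in [(135,150),(262,153),(256,514),(128,508)]: p("block",onz(K,T,440+u/4-.4,165+v/4-.4,50))
for u,v in [(50,382),(185,428),(543,200)]: p("block scene",onz(K2,T2,160+u/6-.4,150+v/6-.4,50))
p("burn top",onz(K,T,440+233/4-.4,165+323/4-.4,116)); p("scr top",onz(K,T,440+220/4-.4,165+447/4-.4,102))
E
```

```text
padcorner [595.7 -76.   21. ]
padcorner [ 599.9 -143.4   21. ]
padcorner [ 568.7 -143.7   21. ]
padcorner [564.1 -78.9  21. ]
screw top [590.6 -81.3  22. ]
screw top [ 594.7 -138.9   22. ]
slot ends [581.1 -86.4  20. ]
slot ends [ 583.6 -136.1   20. ]
screw scene [ 593.7 -140.2   22. ]
screw scene [589.8 -82.1  22. ]
stud scene head z52 [ 582.8 -113.4   52. ]
stud top z54 [ 581.1 -110.3   54. ] [ 581.2 -112.2   21. ]
tri [ 582.2 -111.7   53.1] [[ 0.5 -0.4]
 [ 0.7  0.1]]
tip [565.3 -80.1  44. ]
outer [551.2 -87.   44. ]
bottom [540.8 -79.   44. ]
coilend leg [543.6 -60.3  44. ]
hook arc scene [561.9 -83.6  44. ]
lug top [570.3  24.6  50. ]
lug tri [572.1  23.7  47.8] [[ 0.3 -0.2]
 [ 0.4  0. ]]
handle tri [ 536.6 -310.   108.8] [[-0.2  0.2]
 [-0.2 -0.1]]
collar scene z53 [ 538.4 -311.4   50. ]
htop [ 550.8 -296.4  112. ]
htop [ 543.1 -324.3  112. ]
htop [ 522.2 -321.4  112. ]
htop [ 528.7 -293.6  112. ]
block [ 572.6 -273.4   50. ]
block [ 572.9 -348.8   50. ]
block [ 359.6 -344.2   50. ]
block [ 360.9 -269.4   50. ]
block scene [ 578.3 -340.6   50. ]
block scene [ 574.8 -270.6   50. ]
block scene [ 364.4 -261.9   50. ]
burn top [ 466.7 -306.3  116. ]
scr top [ 398.1 -304.1  102. ]
```

```bash
cat >> h.py <<'E'
from scipy.spatial.transform import Rotation as Ro
def pose():
    o=monitor.get_obs(); R=Ro.from_euler("xyz",o["tcp_rot"]).as_matrix()
    return o,np.array(o["tool_pos"]),R
def rel(target,yawjaw=None,q=True):
    """shift in tool axes (mm) to world target; turn about tool x (deg) to bring jaw axis (tool z) to world yaw"""
    o,p,R=pose(); s=R.T@(np.array(target)-p)
    print("t",round(o["time"],2),"tcp",np.round(p,1),"F",np.round(o["contact_force"],1),"w",round(o["grip_width"],1),"q6",round(o["joint_positions"][5],2))
    print("shift tool",np.round(s,1),"jaw yaw",round(np.degrees(np.arctan2(R[1,2],R[0,2])),1), "y yaw",round(np.degrees(np.arctan2(R[1,1],R[0,1])),1),"xaxis",np.round(R[:,0],3))
E
python3 -c "
from h import *
rel([536.5,-310.5,180])"
```

```text
t 0.5 tcp [ 147.5 -503.8  226.7] F [ 0.2 -1.4  0.4] w 92.0 q6 -0.15
shift tool [ 46.7 427.6 -76.3] jaw yaw -73.7 y yaw 16.3 xaxis [-0.  0. -1.]
```

Call:
send_rows:
  commands:
    - [[0.0,0.038,-0.007,0,0.045],[0.0,0.038,-0.007,0,0.045],[0.0,0.038,-0.007,0,0.045],[0.0,0.038,-0.007,0,0.045],[0.0,0.038,-0.007,0,0.045],[0.005,0.038,-0.007,0,0.045],[0.005,0.038,-0.007,0,0.045],[0.005,0.038,-0.007,0,0.045],[0.005,0.038,-0.007,0,0.045],[0.005,0.038,-0.007,0,0.045]]

```text
time: 1.33
tool_pos: [501.6, -329.7, 201.8]
tcp_rot: [-0.151, 1.564, -1.452]
contact_force: [0.6, -0.9, 1.4]
grip_width: 45.4
```

Call:
send_rows:
  commands:
    - [[0,0,0,-7,0.045],[0,0,0,-7,0.045],[0,0,0,-7,0.045],[0,0,0,-7,0.045],[0,0,0,-7,0.045],[0,0,0,-7,0.045],[0,0,0,-7,0.045],[0,0,0,-7,0.045],[0,0,0,-7,0.045]]

```text
time: 2.08
tool_pos: [510.4, -321.3, 197.9]
tcp_rot: [-1.448, 1.569, -1.622]
contact_force: [0.2, 0.3, -0.5]
grip_width: 45.0
```

```bash
python3 -c "
from h import *
rel([536.5,-310.5,140])"
```

```text
t 2.08 tcp [ 510.4 -321.3  197.9] F [ 0.2  0.3 -0.5] w 45.0 q6 -0.51
shift tool [57.9 15.3 23.9] jaw yaw -9.9 y yaw 80.1 xaxis [-0.    -0.002 -1.   ]
```

Call:
send_rows:
  commands:
    - [[0.02,0.008,0.012,1,0.045],[0.02,0.0075,0.012,0,0.045],[0.017,0,0,0,0.045],[0,0,0,0,0.045]]

```text
time: 2.42
tool_pos: [538.4, -311.1, 140.7]
tcp_rot: [-0.836, 1.565, -1.02]
contact_force: [-0.5, 0.2, -0.7]
grip_width: 45.2
```

```bash
python3 -c "
from h import *
rel([536.5,-310.5,56])
i,K,T=cam('top'); crop(i,430,150,120,150,4,'pics/t1.png')
j,K2,T2=cam('scene'); crop(j,130,110,130,120,5,'pics/s1.png')
o,p,R=pose()
print(np.round(proj(K2,T2,[p[0],p[1],p[2]]),1))"
```

```text
t 2.42 tcp [ 538.4 -311.1  140.7] F [-0.5  0.2 -0.7] w 45.2 q6 -0.46
shift tool [84.7  0.6 -2.3] jaw yaw -10.5 y yaw 79.5 xaxis [ 0.003 -0.005 -1.   ]
[180.6 174.6]
```

View pics/s1.png

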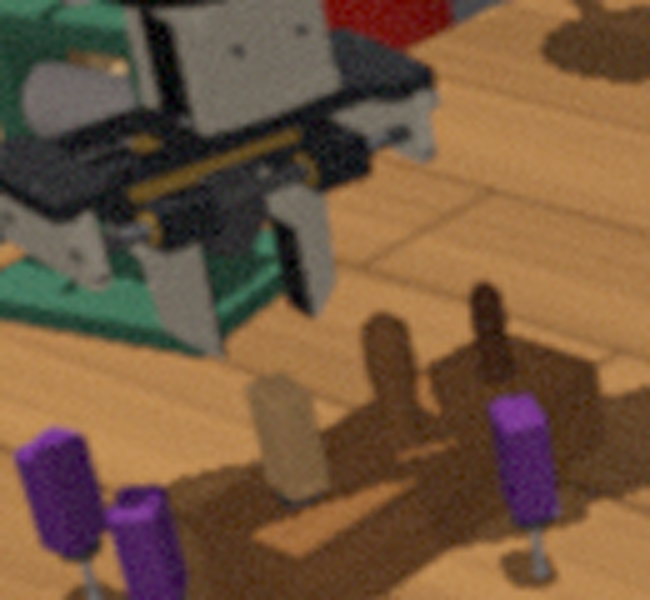

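View pics/t1.png

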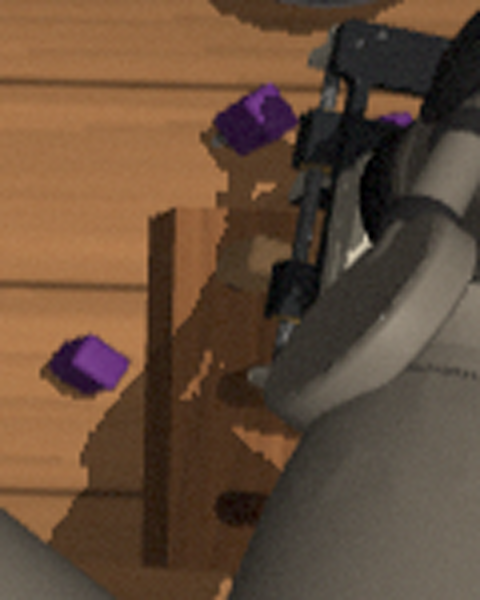

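Call:
send_rows:
  commands:
    - [[0.03,0.0,-0.002,0,0.045],[0.025,0,0,0,0.045],[0.015,0,0,0,0.045],[0.01,0,0,0,0.045],[0,0,0,0,0.045]]

```text
time: 2.93
tool_pos: [541.7, -316.9, 70.4]
tcp_rot: [-0.554, 1.545, -0.739]
contact_force: [-0.4, 0.2, -0.6]
grip_width: 44.7
```

```bash
python3 -c "
from h import *
rel([536.5,-310.5,56])
j,K2,T2=cam('scene'); crop(j,130,110,130,120,5,'pics/s2.png')"
```

```text
t 2.93 tcp [ 541.7 -316.9   70.4] F [-0.4  0.2 -0.6] w 44.7 q6 -0.46
shift tool [14.2  5.5 -6.6] jaw yaw -10.6 y yaw 79.4 xaxis [ 0.019 -0.017 -1.   ]
```

View pics/s2.png

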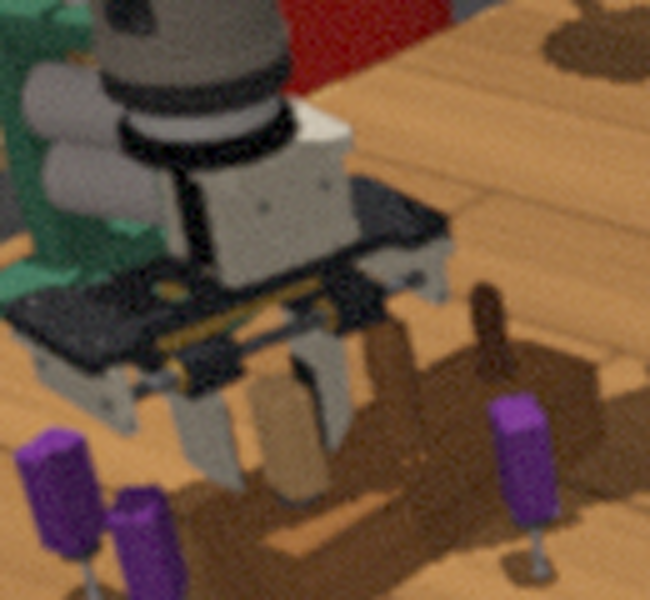

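Call:
send_rows:
  commands:
    - [[0.0,0.003,-0.0035,0,0.045],[0.003,0.0025,-0.003,0,0.045],[0.004,0,0,0,0.045],[0.003,0,0,0,0.045],[0.003,0,0,0,0.045],[0,0,0,0,0.045]]

```text
time: 3.48
tool_pos: [539.1, -312.4, 63.7]
tcp_rot: [-0.526, 1.533, -0.712]
contact_force: [-0.5, 0.2, -0.1]
grip_width: 45.4
```

```bash
python3 -c "
from h import *
rel([536.5,-310.5,56])"
```

```text
t 3.48 tcp [ 539.1 -312.4   63.7] F [-0.5  0.2 -0.1] w 45.4 q6 -0.46
shift tool [ 7.6  1.5 -3.1] jaw yaw -10.6 y yaw 79.3 xaxis [ 0.029 -0.025 -0.999]
```

Call:
send_rows:
  commands:
    - [[0.006,0.0015,-0.003,0,0.045],[0.004,0.001,-0.001,0,0.045],[0.001,0,0,0,0.045]]

```text
time: 3.73
tool_pos: [535.9, -309.4, 51.9]
tcp_rot: [-0.524, 1.532, -0.71]
contact_force: [1.0, -0.6, -0.2]
grip_width: 45.2
```

```bash
python3 -c "
from h import *
rel([536.5,-310.5,56])
i,K,T=cam('scene'); crop(i,150,130,110,100,6,'pics/s3.png')"
```

```text
t 3.73 tcp [ 535.9 -309.4   51.9] F [ 1.  -0.6 -0.2] w 45.2 q6 -0.46
shift tool [-4.1 -1.1  0.9] jaw yaw -10.6 y yaw 79.3 xaxis [ 0.029 -0.025 -0.999]
```

View pics/s3.png

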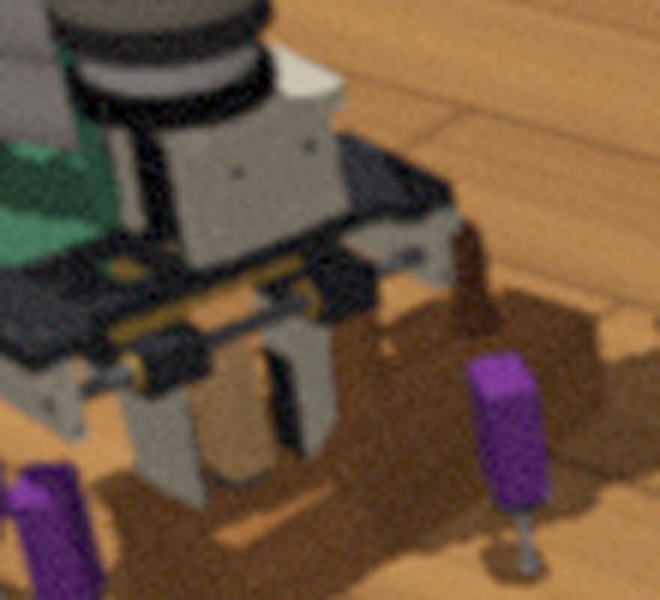

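Call:
send_rows:
  commands:
    - [[-0.004,-0.001,0.001,0,0.04],[-0.001,0,0,0,0.02],[0,0,0,0,0.01],[0,0,0,0,0.01],[0,0,0,0,0.01],[0,0,0,0,0.01]]

```text
time: 4.28
tool_pos: [536.8, -310.8, 57.4]
tcp_rot: [-0.525, 1.532, -0.71]
contact_force: [0.4, -0.4, -0.5]
grip_width: 21.8
```

```bash
python3 -c "
from h import *
rel([536.5,-310.5,130])"
```

```text
t 4.28 tcp [ 536.8 -310.8   57.4] F [ 0.4 -0.4 -0.5] w 21.8 q6 -0.46
shift tool [-72.5  -1.2   2. ] jaw yaw -10.6 y yaw 79.3 xaxis [ 0.029 -0.025 -0.999]
```

Call:
send_rows:
  commands:
    - [[-0.02,0,0,0,0.01],[-0.025,0,0,0,0.01],[-0.025,0,0,0,0.01],[-0.015,0,0,0,0.01],[0,0,0,0,0.01]]

```text
time: 4.7
tool_pos: [532.9, -307.7, 143.2]
tcp_rot: [-0.538, 1.538, -0.724]
contact_force: [-0.3, -0.4, 0.6]
grip_width: 22.0
```

```bash
python3 -c "
from h import *
rel([553,-130,140])
i,K,T=cam('scene'); crop(i,130,100,130,120,6,'pics/s4.png')"
```

```text
t 4.7 tcp [ 532.9 -307.7  143.2] F [-0.3 -0.4  0.6] w 22.0 q6 -0.46
shift tool [-1.000e-01  1.783e+02 -1.320e+01] jaw yaw -10.6 y yaw 79.3 xaxis [ 0.024 -0.021 -0.999]
```

View pics/s4.png

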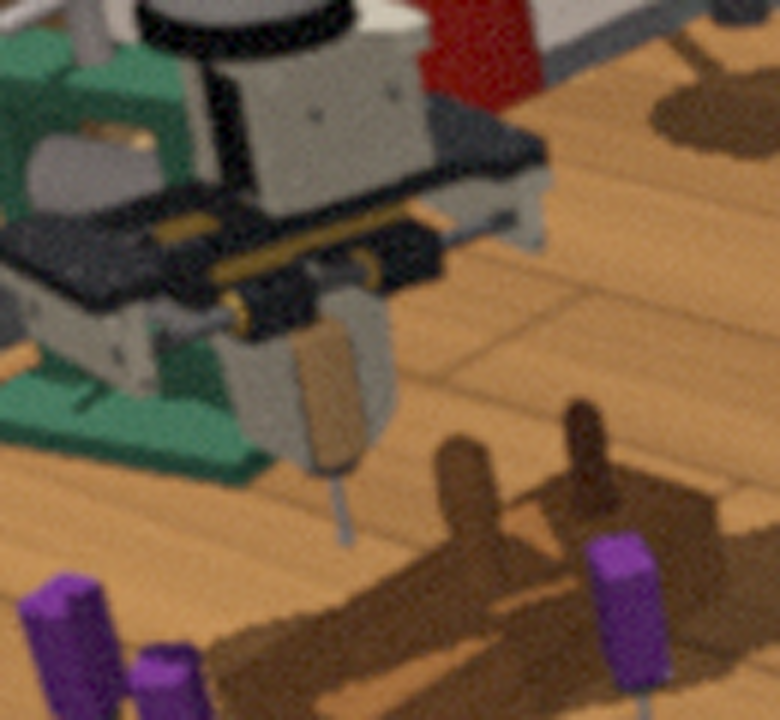

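Call:
send_rows:
  commands:
    - [[0,0,0,7,0.01],[0,0,0,7,0.01],[0,0,0,7,0.01],[0,0,0,7,0.01],[0,0,0,7,0.01],[0,0,0,7,0.01],[0,0,0,7,0.01],[0,0,0,7,0.01],[0,0,0,7,0.01],[0,0,0,7,0.01]]

```text
time: 5.58
tool_pos: [526.8, -303.2, 125.0]
tcp_rot: [0.512, 1.561, -0.924]
contact_force: [0.2, 0.6, -0.8]
grip_width: 21.8
```

```bash
python3 -c "
from h import *
rel([565,-150,130])"
```

```text
t 5.58 tcp [ 526.8 -303.2  125. ] F [ 0.2  0.6 -0.8] w 21.8 q6 0.79
shift tool [  -5.9   58.5 -146.6] jaw yaw -82.3 y yaw 7.7 xaxis [ 0.006 -0.007 -1.   ]
```

Call:
send_rows:
  commands:
    - [[-0.002,0.009,-0.03,0.5,0.01],[-0.002,0.009,-0.03,0.5,0.01],[-0.002,0.009,-0.03,0.5,0.01],[-0.002,0.009,-0.03,0.5,0.01],[-0.002,0.009,-0.03,0.5,0.01],[-0.001,0.005,-0.01,0.5,0.01],[0,0,0,0,0.01]]

```text
time: 6.17
tool_pos: [554.5, -131.9, 122.1]
tcp_rot: [-1.666, 1.56, 3.113]
contact_force: [-0.3, -0.6, -0.9]
grip_width: 21.5
```

```bash
python3 -c "
from h import *
rel([562,-116,90])
i,K,T=cam('scene'); crop(i,190,170,120,110,6,'pics/s5.png')"
```

```text
t 6.17 tcp [ 554.5 -131.9  122.1] F [-0.3 -0.6 -0.9] w 21.5 q6 1.14
shift tool [ 32.    8.9 -15.3] jaw yaw -86.2 y yaw 3.8 xaxis [-0.011  0.    -1.   ]
```

View pics/s5.png

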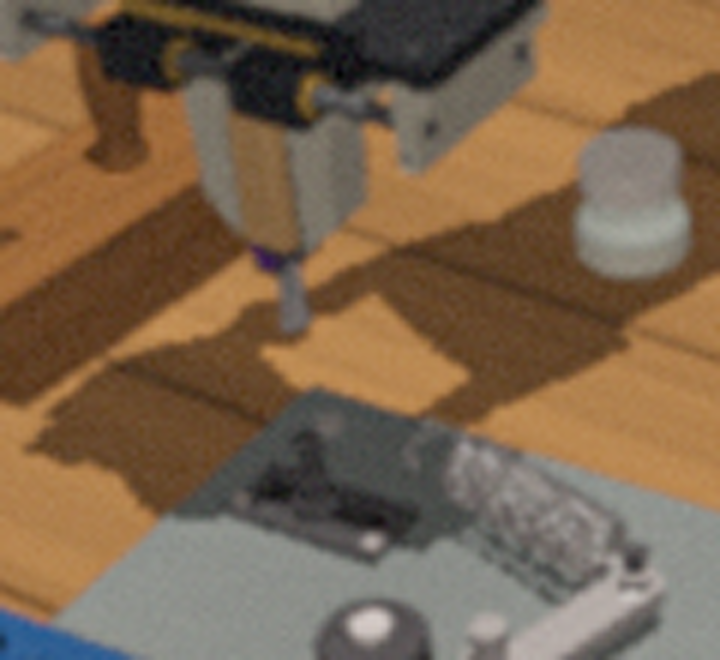

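```bash
cat >> h.py <<'E'
def tip():
    o,p,R=pose(); return p+R[:,0]*38.4
E
python3 -c "
from h import *
i,K,T=cam('scene'); t=tip(); print(t, (proj(K,T,t)-[190,170])*6+2.5)"
```

```text
[ 553.40876853 -134.04983144   83.65827689] [303.41042846 311.04267008]
```

```bash
python3 -c "
from h import *
i,K,T=cam('scene'); t=tip(); print(t, (proj(K,T,t)-[210,200])*12+5.5); crop(i,210,200,60,60,12,'pics/s6.png'); print(pose()[0]['dq'])"
```

```text
[ 553.57146597 -135.07873075   84.01890198] [362.13099799 259.78398607]
[-0.02294896 -0.00641418 -0.01217772  0.00044182  0.0031305   0.00252602]
```

View pics/s6.png

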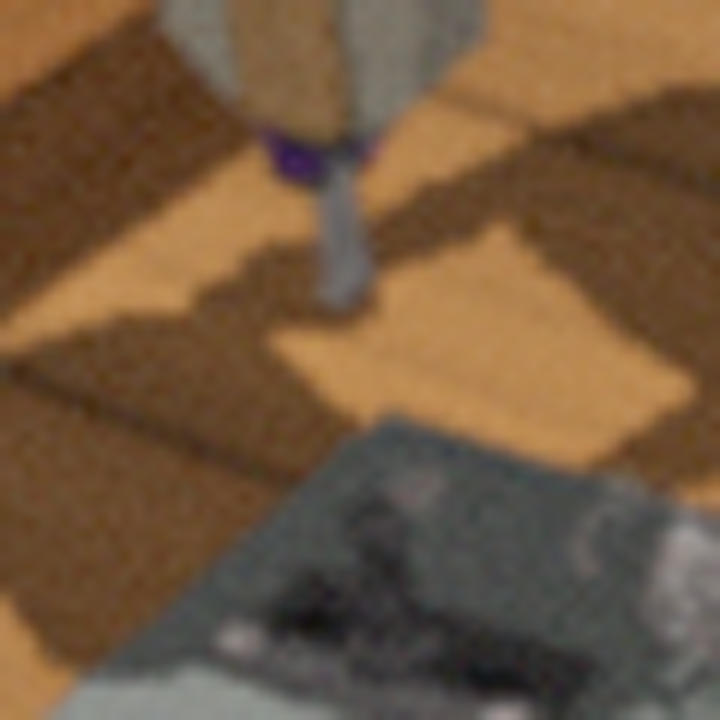

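```bash
python3 -c "
from h import *
i,K,T=cam('scene'); o,p,R=pose(); f=lambda q:np.round((proj(K,T,q)-[210,200])*12+5.5)
print(p,'tcp',f(p),'collar',f(p+R[:,0]*7.4))
for s in (-1,1):
  for w in (-9.5,9.5): print(s,w,f(p+R[:,2]*s*11+R[:,1]*w))
print('ray z84',onz(K,T,210+(345-5.5)/12,200+(285-5.5)/12,84),'z79',onz(K,T,210+(345-5.5)/12,200+(285-5.5)/12,79))
i,K,T=cam('top'); crop(i,360,150,90,80,8,'pics/t6.png'); t=tip(); print('top',(proj(K,T,t)-[360,150])*8)
"
```

```text
[ 554.05784562 -135.60624259  122.67406365] tcp [332.  82.] collar [337. 117.]
-1 -9.5 [413.  71.]
-1 9.5 [350. 124.]
1 -9.5 [313.  42.]
1 9.5 [250.  94.]
ray z84 [ 561.41366597 -132.57986826   84.        ] z79 [ 556.15585992 -137.75831013   79.        ]
top [467.51117166 450.27769729]
```

View pics/t6.png

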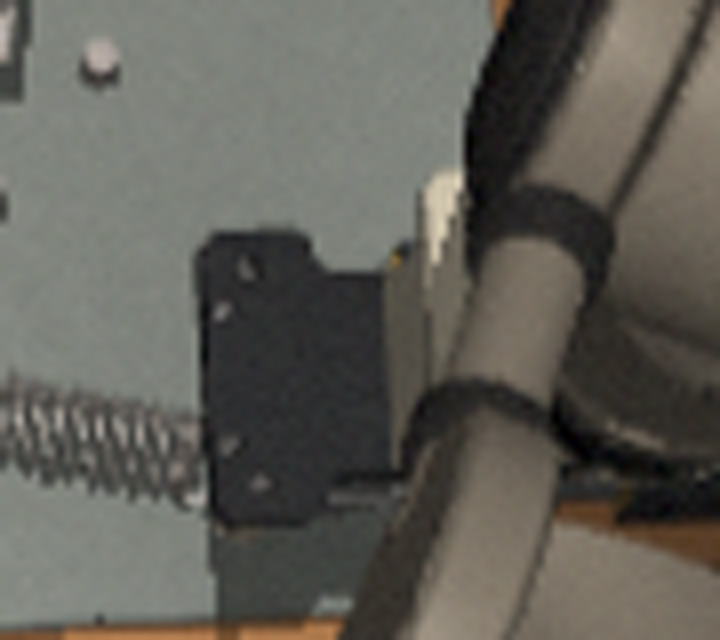

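Call:
send_rows:
  commands:
    - [[0.01,0.002,-0.008,0,0.01],[0.01,0.002,-0.008,0,0.01],[0.01,0,-0.006,0,0.01],[0.008,0,0,0,0.01],[0,0,0,0,0.01]]

```text
time: 6.83
tool_pos: [555.7, -115.4, 80.3]
tcp_rot: [-1.521, 1.561, -3.035]
contact_force: [-0.6, -0.1, -0.8]
grip_width: 21.8
```

```bash
python3 -c "
from h import *
rel([560,-112,79])
i,K,T=cam('scene'); crop(i,210,200,60,60,12,'pics/s7.png'); t=tip(); print(t,(proj(K,T,t)-[210,200])*12+5.5)"
```

```text
t 6.83 tcp [ 555.7 -115.4   80.3] F [-0.6 -0.1 -0.8] w 21.8 q6 1.18
shift tool [ 1.2  4.5 -3.1] jaw yaw -86.8 y yaw 3.2 xaxis [-0.01  -0.001 -1.   ]
[ 555.50712479 -115.49838352   42.46515119] [464.60266737 479.02673652]
```

View pics/s7.png

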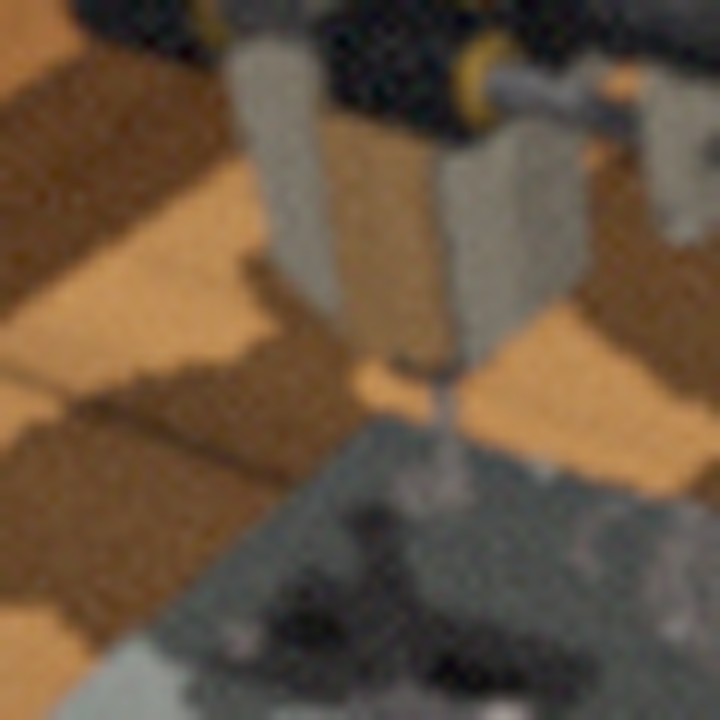

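Call:
send_rows:
  commands:
    - [[0,0.005,-0.001,0,0.01],[0,0.004,-0.001,0,0.01],[0,0,0,0,0.01]]

```text
time: 7.13
tool_pos: [566.0, -113.4, 81.0]
tcp_rot: [-1.463, 1.562, -2.978]
contact_force: [-0.4, -0.5, -0.6]
grip_width: 21.8
```

Call:
send_rows:
  commands:
    - [[0,0.002,0,0,0.01],[0,0.002,0,0,0.01]]

```text
time: 7.3
tool_pos: [570.9, -113.5, 81.7]
tcp_rot: [-1.368, 1.563, -2.883]
contact_force: [-0.3, 0.1, -1.1]
grip_width: 22.1
```

Call:
send_rows:
  commands:
    - [[0,0.002,0,0,0.01]]

```text
time: 7.38
tool_pos: [572.5, -113.4, 81.8]
tcp_rot: [-1.409, 1.562, -2.924]
contact_force: [-5.8, -0.7, 1.1]
grip_width: 21.6
```

Call:
send_rows:
  commands:
    - [[0,0.002,0,0,0.01]]

```text
time: 7.47
tool_pos: [572.9, -113.4, 81.6]
tcp_rot: [-1.491, 1.557, -3.005]
contact_force: [-8.9, -0.7, 4.1]
grip_width: 22.0
```

Call:
send_rows:
  commands:
    - [[0.0,-0.005,0,0,0.01],[0.001,-0.003,0.006,0,0.01],[0.001,0,0.008,0,0.01],[0,0,0,0,0.01]]

```text
time: 7.8
tool_pos: [565.7, -129.1, 80.1]
tcp_rot: [-1.42, 1.559, -2.934]
contact_force: [0.1, 0.0, -1.3]
grip_width: 21.4
```

```bash
python3 -c "
from h import *
rel([580,-130,80])"
```

```text
t 7.8 tcp [ 565.7 -129.1   80.1] F [ 0.1  0.  -1.3] w 21.4 q6 1.17
shift tool [-0.1 14.2  1.7] jaw yaw -86.7 y yaw 3.3 xaxis [-0.012 -0.002 -1.   ]
```

Call:
send_rows:
  commands:
    - [[0,0.007,0.001,0,0.01],[0,0.005,0,0,0.01],[0,0.001,0,0,0.01],[0,0,0,0,0.01]]

```text
time: 8.13
tool_pos: [581.1, -130.8, 80.2]
tcp_rot: [-1.334, 1.561, -2.85]
contact_force: [0.0, -0.1, -1.2]
grip_width: 21.9
```

Call:
send_rows:
  commands:
    - [[0,0,-0.002,0,0.01],[0,0,-0.002,0,0.01]]

```text
time: 8.3
tool_pos: [581.3, -126.6, 80.1]
tcp_rot: [-1.326, 1.561, -2.842]
contact_force: [-0.6, -0.5, -0.8]
grip_width: 22.0
```

Call:
send_rows:
  commands:
    - [[0,0,-0.002,0,0.01]]

```text
time: 8.38
tool_pos: [581.1, -124.2, 80.0]
tcp_rot: [-1.345, 1.561, -2.861]
contact_force: [-0.0, 0.7, -1.1]
grip_width: 21.9
```

Call:
send_rows:
  commands:
    - [[0,0,-0.0015,0,0.01]]

```text
time: 8.47
tool_pos: [580.9, -122.2, 79.9]
tcp_rot: [-1.363, 1.561, -2.879]
contact_force: [-0.1, 0.1, -1.5]
grip_width: 22.0
```

Call:
send_rows:
  commands:
    - [[0,0,-0.001,0,0.01]]

```text
time: 8.55
tool_pos: [580.7, -120.8, 79.9]
tcp_rot: [-1.366, 1.561, -2.881]
contact_force: [0.3, -2.2, -0.9]
grip_width: 21.8
```

Call:
send_rows:
  commands:
    - [[0,0,-0.001,0,0.01]]

```text
time: 8.63
tool_pos: [580.7, -120.4, 80.0]
tcp_rot: [-1.192, 1.561, -2.706]
contact_force: [0.1, -6.4, -1.6]
grip_width: 22.0
```

Call:
send_rows:
  commands:
    - [[0,0,0.005,0,0.01],[-0.008,0,0,0,0.01],[-0.01,0,0,0,0.01],[-0.006,-0.008,-0.01,0,0.01],[0,-0.01,-0.015,0,0.01],[0,-0.006,-0.01,0,0.01],[0,0,0,0,0.01]]

```text
time: 9.22
tool_pos: [553.5, -89.5, 108.7]
tcp_rot: [-1.273, 1.563, -2.79]
contact_force: [-0.3, 0.8, 0.0]
grip_width: 22.1
```

```bash
python3 -c "
from h import *
rel([552.9,-77.5,100])"
```

```text
t 9.22 tcp [553.5 -89.5 108.7] F [-0.3  0.8  0. ] w 22.1 q6 1.23
shift tool [  8.6   0.1 -12. ] jaw yaw -86.9 y yaw 3.1 xaxis [-0.008 -0.003 -1.   ]
```

Call:
send_rows:
  commands:
    - [[0.002,0,-0.006,0,0.01],[0.002,0,-0.005,0,0.01],[0,0,0,0,0.01],[0,0,0,0,0.01]]

```text
time: 9.55
tool_pos: [553.2, -76.7, 105.5]
tcp_rot: [-1.096, 1.564, -2.611]
contact_force: [0.1, -0.6, -1.4]
grip_width: 22.0
```

```bash
python3 -c "
from h import *
rel([552.9,-77.5,80])
i,K,T=cam('scene'); crop(i,225,205,60,50,12,'pics/s8.png'); t=tip(); print(t,(proj(K,T,t)-[225,205])*12+5.5)
f=lambda q:np.round((proj(K,T,q)-[225,205])*12+5.5); print(f([553.5,-76.5,44]),f([553.5,-76.5,66]))"
```

```text
t 9.55 tcp [553.2 -76.7 105.5] F [ 0.1 -0.6 -1.4] w 22.0 q6 1.25
shift tool [25.5 -0.2  0.7] jaw yaw -86.8 y yaw 3.2 xaxis [-0.006 -0.003 -1.   ]
[552.90697451 -76.80451078  66.98079068] [447.24136111 368.44487989]
[458. 472.] [447. 375.]
```

View pics/s8.png

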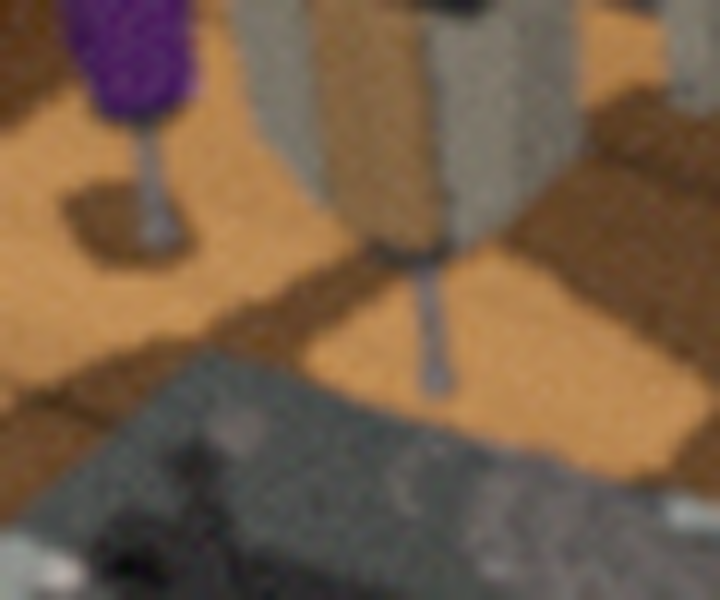

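Call:
send_rows:
  commands:
    - [[0.007,0,0,0,0.01],[0.006,0,0,0,0.01],[0.004,0,0,0,0.01],[0,0,0,0,0.01]]

```text
time: 9.93
tool_pos: [553.4, -77.7, 85.9]
tcp_rot: [-1.163, 1.564, -2.679]
contact_force: [-0.1, -0.1, -0.8]
grip_width: 21.5
```

```bash
python3 -c "
from h import *
rel([552.9,-77.5,80])
i,K,T=cam('scene'); crop(i,225,205,60,50,12,'pics/s9.png')"
```

```text
t 9.93 tcp [553.4 -77.7  85.9] F [-0.1 -0.1 -0.8] w 21.5 q6 1.25
shift tool [ 5.9 -0.4 -0.2] jaw yaw -86.9 y yaw 3.1 xaxis [-0.006 -0.003 -1.   ]
```

View pics/s9.png

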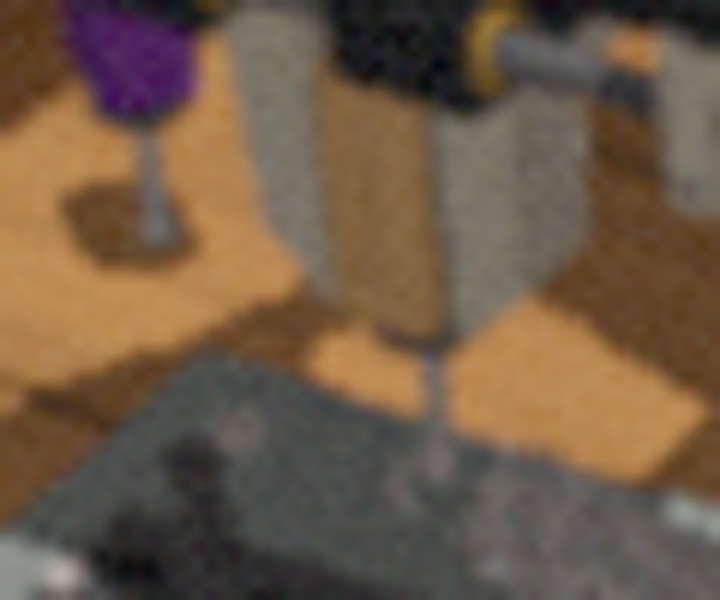

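Call:
send_rows:
  commands:
    - [[0.004,-0.0005,0,0,0.01],[0.001,0,0,0,0.01],[0,0,0,0,0.01]]

```text
time: 10.23
tool_pos: [552.9, -78.1, 80.4]
tcp_rot: [-1.161, 1.564, -2.678]
contact_force: [0.3, 0.5, -0.3]
grip_width: 21.8
```

Call:
send_rows:
  commands:
    - [[0,0,0.003,0,0.01],[0,0,0.003,0,0.01],[0,0,0.003,0,0.01]]

```text
time: 10.48
tool_pos: [553.4, -86.9, 80.5]
tcp_rot: [-1.273, 1.564, -2.789]
contact_force: [0.4, 1.7, -1.6]
grip_width: 21.9
```

```bash
python3 -c "
from h import *
rel([552.9,-77.5,80])
i,K,T=cam('scene'); crop(i,225,205,60,50,12,'pics/s10.png')"
```

```text
t 10.48 tcp [553.4 -86.9  80.5] F [ 0.4  1.7 -1.6] w 21.9 q6 1.23
shift tool [ 0.5  0.  -9.4] jaw yaw -86.9 y yaw 3.1 xaxis [-0.007 -0.002 -1.   ]
```

View pics/s10.png

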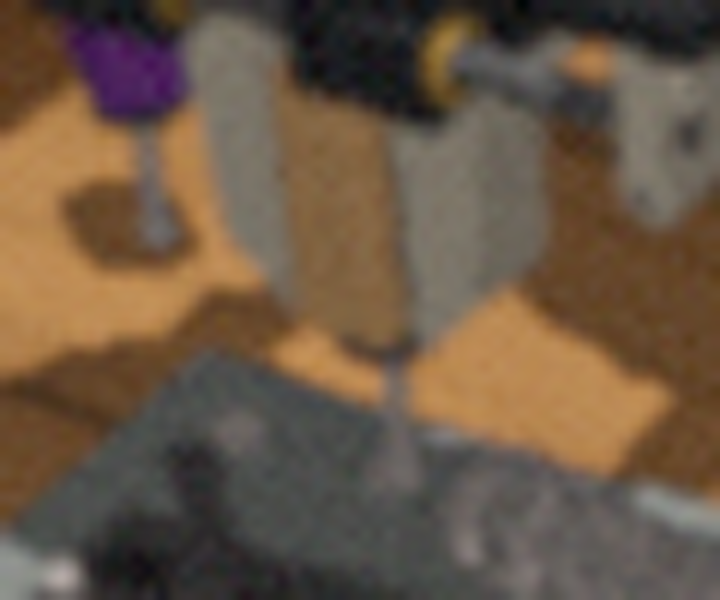

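Call:
send_rows:
  commands:
    - [[0,0,0.004,0,0.01],[0,0,0.004,0,0.01],[0,0,0.004,0,0.01],[0,0,0,0,0.01]]

```text
time: 10.87
tool_pos: [554.3, -100.0, 80.8]
tcp_rot: [-1.5, 1.565, -3.018]
contact_force: [0.6, 2.2, -0.9]
grip_width: 21.9
```

```bash
python3 -c "
from h import *
rel([557,-115,79.5])
i,K,T=cam('scene'); crop(i,220,205,65,55,12,'pics/s11.png')"
```

```text
t 10.87 tcp [ 554.3 -100.    80.8] F [ 0.6  2.2 -0.9] w 21.9 q6 1.21
shift tool [ 1.3  1.9 15.2] jaw yaw -86.9 y yaw 3.1 xaxis [-0.006 -0.001 -1.   ]
```

View pics/s11.png

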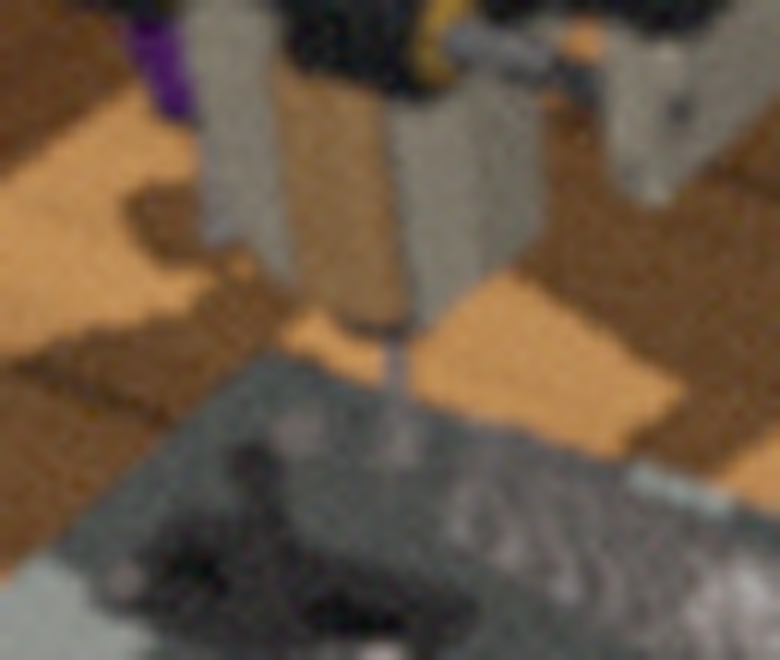

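Call:
send_rows:
  commands:
    - [[0.001,0.001,0.004,0,0.01],[0.001,0.001,0.004,0,0.01],[0,0,0.004,0,0.01],[0,0,0,0,0.01]]

```text
time: 11.25
tool_pos: [556.9, -110.9, 78.4]
tcp_rot: [-1.908, 1.564, 2.858]
contact_force: [0.9, 5.0, -0.0]
grip_width: 21.6
```

Call:
send_rows:
  commands:
    - [[0.001,0.001,0.004,0,0.01],[0.001,0,0.003,0,0.01],[0,0,0,0,0.01]]

```text
time: 11.5
tool_pos: [558.7, -116.9, 76.7]
tcp_rot: [-2.24, 1.563, 2.525]
contact_force: [0.2, 6.4, 1.7]
grip_width: 22.2
```

```bash
python3 -c "
from h import *
rel([558,-128,79.5])
i,K,T=cam('scene'); crop(i,210,205,75,60,10,'pics/s12.png'); t=tip(); print((proj(K,T,t)-[210,205])*10+4.5)"
```

```text
t 11.5 tcp [ 558.7 -116.9   76.7] F [0.2 6.4 1.7] w 22.2 q6 1.17
shift tool [-2.8 -1.3 11. ] jaw yaw -86.9 y yaw 3.1 xaxis [-0.006  0.004 -1.   ]
[377.14031411 369.06473715]
```

View pics/s12.png

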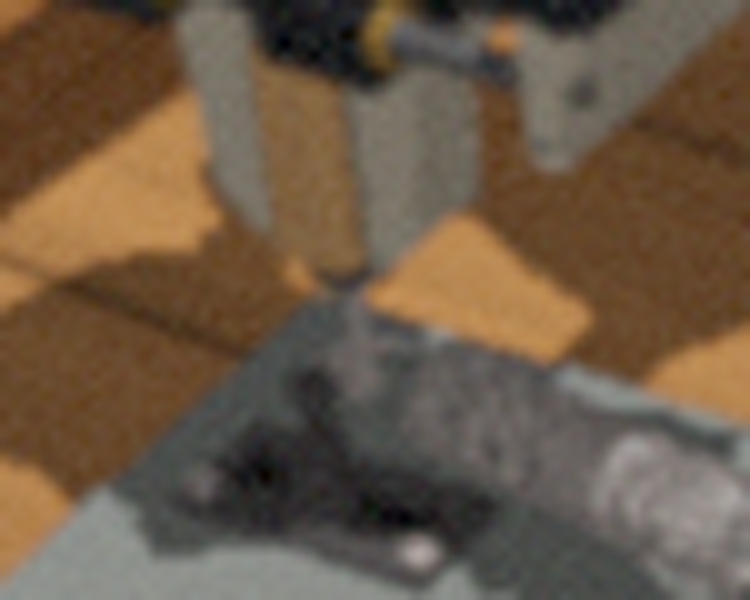

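Call:
send_rows:
  commands:
    - [[-0.001,-0.001,0.004,0,0.01],[-0.001,0,0.003,0,0.01],[0,0,0.003,0,0.01],[0,0,0,0,0.01]]

```text
time: 11.88
tool_pos: [556.9, -123.2, 77.6]
tcp_rot: [-2.476, 1.556, 2.289]
contact_force: [0.8, 7.1, -0.6]
grip_width: 21.9
```

```bash
python3 -c "
from h import *
rel([558,-128,79.5])
i,K,T=cam('scene'); crop(i,210,205,75,60,10,'pics/s13.png'); t=tip(); print((proj(K,T,t)-[210,205])*10+4.5)"
```

```text
t 11.88 tcp [ 556.9 -123.2   77.6] F [ 0.8  7.1 -0.6] w 21.9 q6 1.16
shift tool [-2.   0.8  4.8] jaw yaw -87.0 y yaw 3.0 xaxis [-0.01   0.011 -1.   ]
[361.74725591 353.69743128]
```

View pics/s13.png

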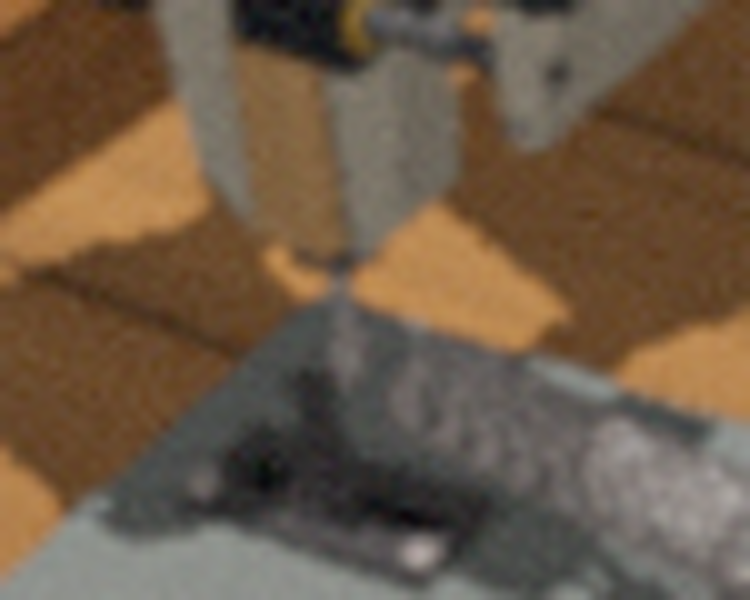

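Call:
send_rows:
  commands:
    - [[-0.001,0,0.004,0,0.01],[-0.001,0,0.004,0,0.01],[0,0,0.002,0,0.01],[0,0,0,0,0.01]]

```text
time: 12.27
tool_pos: [555.5, -127.9, 77.5]
tcp_rot: [-2.554, 1.544, 2.211]
contact_force: [0.9, 9.4, -1.3]
grip_width: 21.9
```

```bash
cat >> h.py <<'E'
S=np.array([580.0,-113.0]); L=np.array([573.5,16.0])
def hk():
    """pin rel stud (lateral,d) and estimated hook geometry with pin at apex"""
    t=tip(); P=t[:2]; v=P-L; n=np.linalg.norm(v); d=v/n; y=np.array([-d[1],d[0]]); B=P-8.5*d
    r=S-B; print("tip",np.round(t,1),"bend dist",round(n-8.5,1),"stud in hook x,y",np.round([r@d,r@y],1))
E
python3 -c "
from h import *
rel([575,-128,79.5]); hk()"
```

```text
t 12.27 tcp [ 555.5 -127.9   77.5] F [ 0.9  9.4 -1.3] w 21.9 q6 1.14
shift tool [-2.3 19.4  1.1] jaw yaw -87.0 y yaw 3.0 xaxis [-0.016  0.021 -1.   ]
tip [ 554.9 -127.1   39.1] bend dist 135.8 stud in hook x,y [-8.7 23.1]
```

Call:
send_rows:
  commands:
    - [[-0.001,0.004,0.001,0,0.01],[-0.001,0.003,0.001,0,0.01],[0,0,0.001,0,0.01]]

```text
time: 12.52
tool_pos: [561.2, -126.4, 77.8]
tcp_rot: [-2.569, 1.535, 2.196]
contact_force: [1.0, 9.2, -1.6]
grip_width: 21.9
```

```bash
python3 -c "
from h import *
rel([575,-128,79.5]); hk()
i,K,T=cam('scene'); crop(i,215,215,50,40,15,'pics/s14.png')"
```

```text
t 12.52 tcp [ 561.2 -126.4   77.8] F [ 1.   9.2 -1.6] w 21.9 q6 1.14
shift tool [-2.  13.7  2.2] jaw yaw -87.0 y yaw 3.0 xaxis [-0.021  0.029 -0.999]
tip [ 560.4 -125.3   39.5] bend dist 133.4 stud in hook x,y [-5.6 18.4]
```

View pics/s14.png

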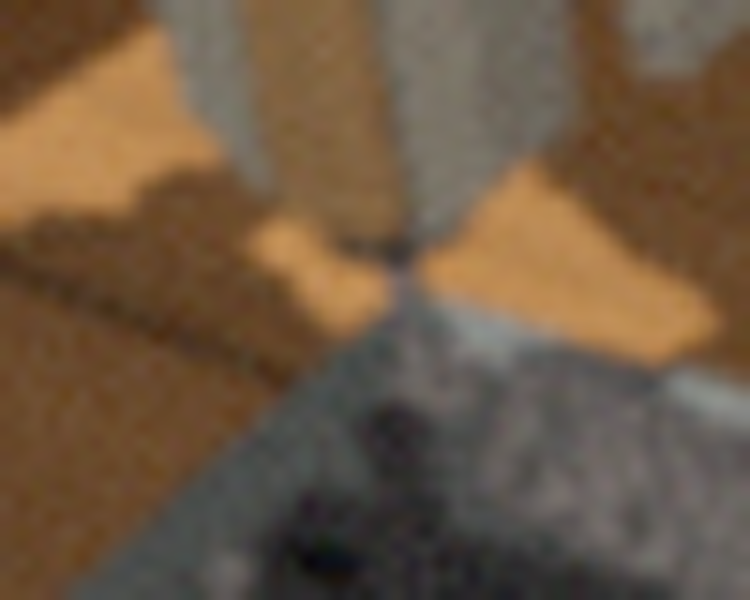

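Call:
send_rows:
  commands:
    - [[-0.001,0.001,0.005,0,0.01],[-0.001,0.003,0.003,0,0.01]]

```text
time: 12.73
tool_pos: [563.8, -130.9, 78.2]
tcp_rot: [-2.558, 1.527, 2.207]
contact_force: [0.8, 8.7, -3.1]
grip_width: 21.8
```

```bash
python3 -c "
from h import *
rel([575,-128,79.5]); hk()"
```

```text
t 12.73 tcp [ 563.8 -130.9   78.2] F [ 0.8  8.7 -3.1] w 21.8 q6 1.13
shift tool [-1.5 11.3 -2.4] jaw yaw -87.0 y yaw 3.0 xaxis [-0.026  0.035 -0.999]
tip [ 562.8 -129.6   39.8] bend dist 137.5 stud in hook x,y [-9.3 15.9]
```

Call:
send_rows:
  commands:
    - [[0,0.004,0.001,0,0.01],[0,0.004,0.001,0,0.01]]

```text
time: 12.9
tool_pos: [570.7, -129.8, 77.1]
tcp_rot: [-2.561, 1.52, 2.204]
contact_force: [0.1, 8.5, 0.1]
grip_width: 21.7
```

```bash
python3 -c "
from h import *
rel([575,-128,79.5]); hk()"
```

```text
t 12.9 tcp [ 570.7 -129.8   77.1] F [0.1 8.5 0.1] w 21.7 q6 1.13
shift tool [-2.5  4.3 -1.6] jaw yaw -87.0 y yaw 3.0 xaxis [-0.03   0.041 -0.999]
tip [ 569.6 -128.2   38.7] bend dist 135.8 stud in hook x,y [-7. 10.]
```

Call:
send_rows:
  commands:
    - [[-0.002,0.003,0.001,0,0.01],[-0.001,0.002,0.001,0,0.01]]

```text
time: 13.07
tool_pos: [574.7, -128.5, 78.5]
tcp_rot: [-2.554, 1.513, 2.21]
contact_force: [0.0, 8.4, -3.6]
grip_width: 22.1
```

```bash
python3 -c "
from h import *
rel([575,-128,79.5]); hk()
i,K,T=cam('scene'); crop(i,215,215,50,40,15,'pics/s15.png')"
```

```text
t 13.07 tcp [ 574.7 -128.5   78.5] F [ 0.   8.4 -3.6] w 22.1 q6 1.13
shift tool [-1.   0.3 -0.5] jaw yaw -87.0 y yaw 3.0 xaxis [-0.035  0.046 -0.998]
tip [ 573.3 -126.7   40.2] bend dist 134.2 stud in hook x,y [-5.2  6.6]
```

View pics/s15.png

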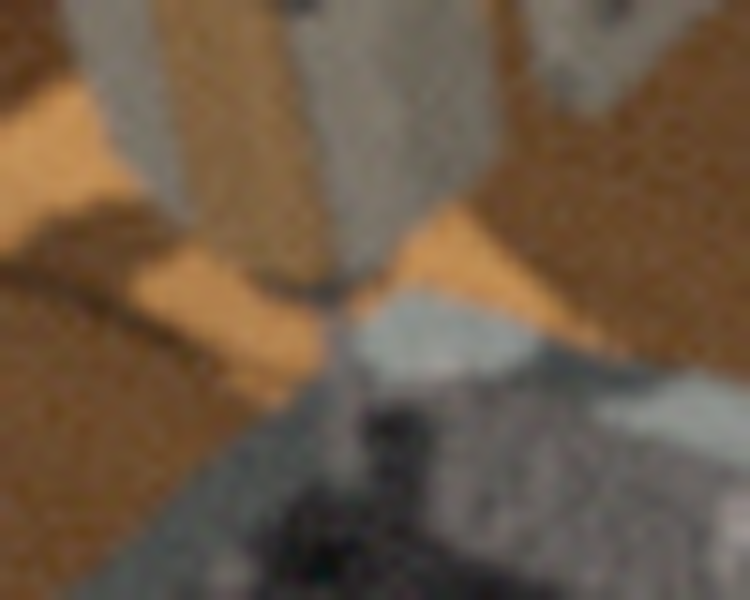

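Call:
send_rows:
  commands:
    - [[0,0.0015,0.001,0,0.01],[0,0,0,0,0.01]]

```text
time: 13.28
tool_pos: [575.0, -126.5, 77.1]
tcp_rot: [-2.548, 1.506, 2.217]
contact_force: [0.8, 7.6, 1.0]
grip_width: 21.6
```

```bash
python3 -c "
from h import *
rel([575,-128,79.5]); hk()"
```

```text
t 13.28 tcp [ 575.  -126.5   77.1] F [0.8 7.6 1. ] w 21.6 q6 1.13
shift tool [-2.4 -0.2  1.4] jaw yaw -87.0 y yaw 3.1 xaxis [-0.039  0.052 -0.998]
tip [ 573.5 -124.5   38.8] bend dist 132.0 stud in hook x,y [-3.   6.5]
```

Call:
send_rows:
  commands:
    - [[-0.002,0.0005,-0.0005,0,0.01],[-0.001,0,-0.0005,0,0.01]]

```text
time: 13.45
tool_pos: [574.5, -123.2, 79.0]
tcp_rot: [-2.544, 1.5, 2.221]
contact_force: [1.4, 5.6, -3.4]
grip_width: 21.5
```

```bash
python3 -c "
from h import *
rel([575,-128,79.5]); hk()
i,K,T=cam('scene'); crop(i,215,215,50,40,15,'pics/s16.png')"
```

```text
t 13.45 tcp [ 574.5 -123.2   79. ] F [ 1.4  5.6 -3.4] w 21.5 q6 1.14
shift tool [-0.8  0.2  4.7] jaw yaw -87.0 y yaw 3.1 xaxis [-0.043  0.056 -0.998]
tip [ 572.9 -121.1   40.7] bend dist 128.6 stud in hook x,y [0.4 7.1]
```

View pics/s16.png

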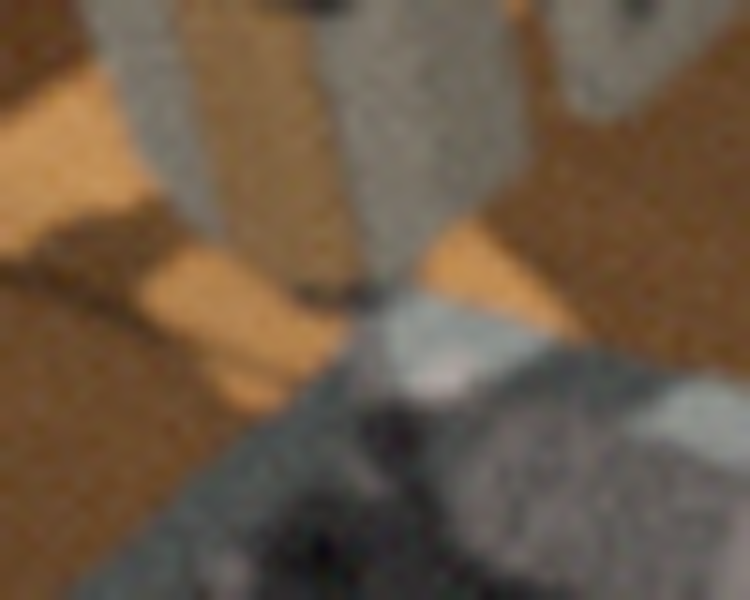

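Call:
send_rows:
  commands:
    - [[0,0,-0.001,0,0.01],[0,0,-0.001,0,0.01]]

```text
time: 13.67
tool_pos: [574.1, -119.9, 78.6]
tcp_rot: [-2.549, 1.498, 2.217]
contact_force: [1.7, 3.7, -1.2]
grip_width: 21.9
```

```bash
python3 -c "
from h import *
rel([575,-128,79.5]); hk()
i,K,T=cam('scene'); crop(i,215,215,50,40,15,'pics/s17.png')"
```

```text
t 13.67 tcp [ 574.1 -119.9   78.6] F [ 1.7  3.7 -1.2] w 21.9 q6 1.14
shift tool [-1.4  0.4  8. ] jaw yaw -87.0 y yaw 3.1 xaxis [-0.044  0.058 -0.997]
tip [ 572.5 -117.7   40.3] bend dist 125.2 stud in hook x,y [3.7 7.5]
```

View pics/s17.png

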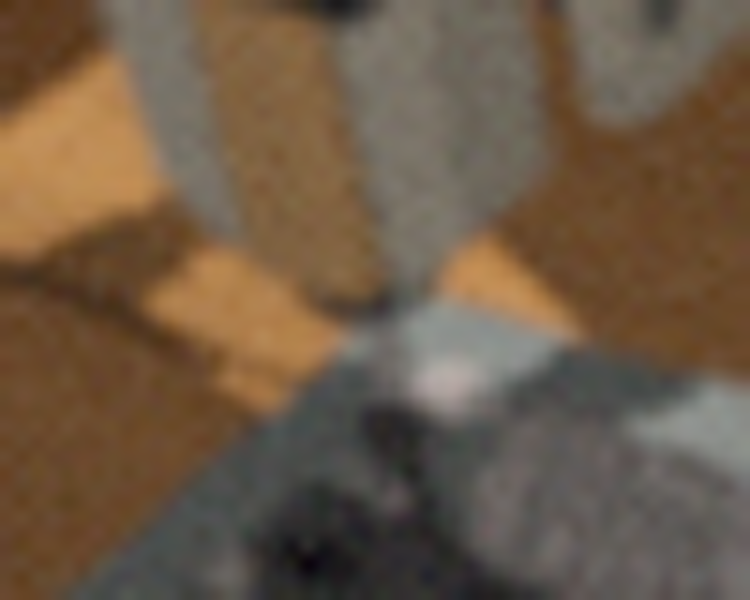

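Call:
send_rows:
  commands:
    - [[0,-0.0005,-0.001,0,0.01],[0,0,-0.001,0,0.01]]

```text
time: 13.88
tool_pos: [574.0, -118.5, 78.9]
tcp_rot: [-2.548, 1.5, 2.217]
contact_force: [0.0, 1.2, -2.0]
grip_width: 22.1
```

```bash
python3 -c "
from h import *
rel([575,-128,79.5]); hk()"
```

```text
t 13.88 tcp [ 574.  -118.5   78.9] F [ 0.   1.2 -2. ] w 22.1 q6 1.14
shift tool [-1.2  0.5  9.4] jaw yaw -87.0 y yaw 3.1 xaxis [-0.043  0.057 -0.997]
tip [ 572.3 -116.4   40.6] bend dist 123.9 stud in hook x,y [5.1 7.6]
```

Call:
send_rows:
  commands:
    - [[0,-0.0005,-0.002,0,0.01],[0,0,-0.002,0,0.01]]

```text
time: 14.05
tool_pos: [573.1, -116.1, 79.2]
tcp_rot: [-2.526, 1.502, 2.239]
contact_force: [-0.1, -0.7, -0.3]
grip_width: 22.0
```

```bash
python3 -c "
from h import *
rel([575,-128,79.5]); hk()
i,K,T=cam('scene'); crop(i,215,215,50,40,15,'pics/s18.png')"
```

```text
t 14.05 tcp [ 573.1 -116.1   79.2] F [-0.1 -0.7 -0.3] w 22.0 q6 1.15
shift tool [-1.   1.2 11.9] jaw yaw -87.0 y yaw 3.1 xaxis [-0.043  0.054 -0.998]
tip [ 571.5 -114.    40.9] bend dist 121.5 stud in hook x,y [7.3 8.5]
```

View pics/s18.png

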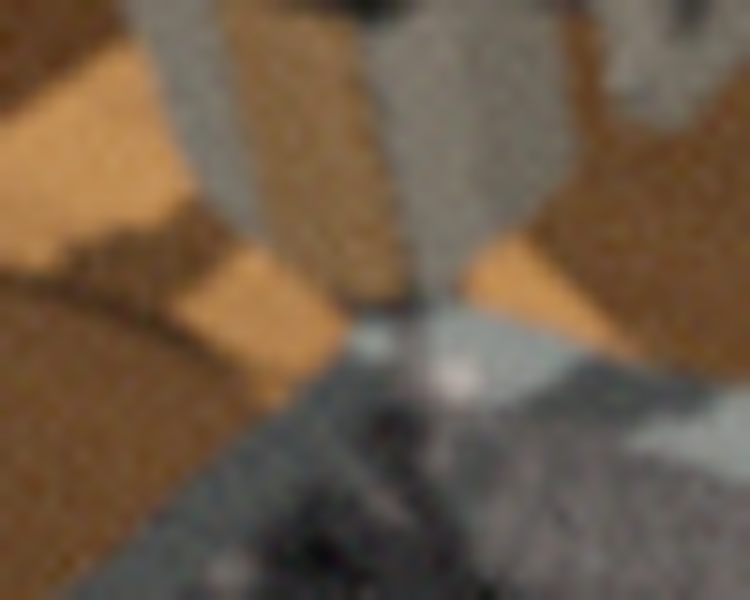

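Call:
send_rows:
  commands:
    - [[0,0,-0.003,0,0.01],[0,0,-0.003,0,0.01],[0,0.001,-0.002,0,0.01]]

```text
time: 14.35
tool_pos: [573.4, -108.5, 80.1]
tcp_rot: [-2.51, 1.503, 2.255]
contact_force: [-0.8, -0.4, -0.5]
grip_width: 22.0
```

```bash
python3 -c "
from h import *
rel([577.5,-106,79.5]); hk()"
```

```text
t 14.35 tcp [ 573.4 -108.5   80.1] F [-0.8 -0.4 -0.5] w 22.0 q6 1.16
shift tool [ 0.5  4.3 -2.3] jaw yaw -87.1 y yaw 3.1 xaxis [-0.043  0.053 -0.998]
tip [ 571.7 -106.5   41.7] bend dist 114.0 stud in hook x,y [14.9  8.4]
```

Call:
send_rows:
  commands:
    - [[0,0.002,-0.001,0,0.01],[0,0.001,-0.0005,0,0.01],[0,0,0,0,0.01]]

```text
time: 14.6
tool_pos: [576.9, -106.2, 80.3]
tcp_rot: [-2.514, 1.504, 2.252]
contact_force: [0.2, -0.5, -0.5]
grip_width: 21.9
```

```bash
python3 -c "
from h import *
rel([577.5,-106,79.5]); hk()
i,K,T=cam('scene'); crop(i,215,215,50,40,15,'pics/s19.png')"
```

```text
t 14.6 tcp [ 576.9 -106.2   80.3] F [ 0.2 -0.5 -0.5] w 21.9 q6 1.17
shift tool [ 0.8  0.6 -0.2] jaw yaw -87.0 y yaw 3.1 xaxis [-0.042  0.052 -0.998]
tip [ 575.3 -104.2   42. ] bend dist 111.7 stud in hook x,y [17.3  4.6]
```

View pics/s19.png

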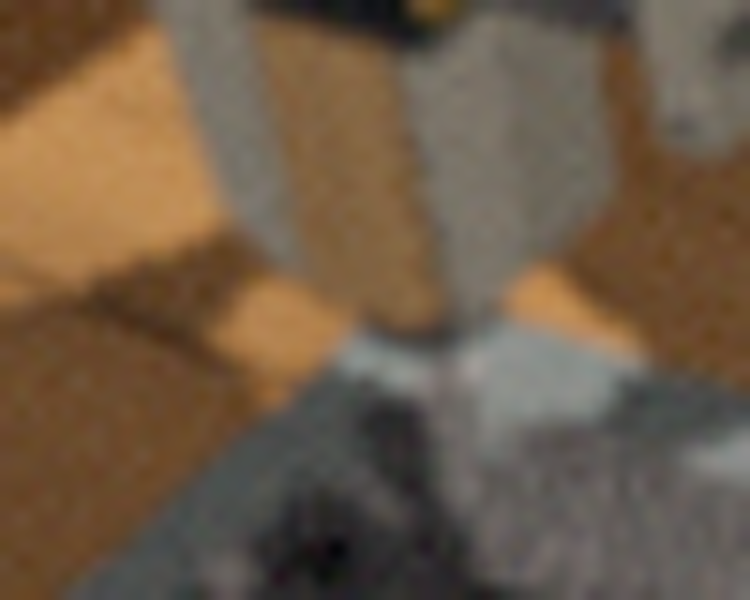

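Call:
send_rows:
  commands:
    - [[-0.004,0,-0.0003,0,0.01],[-0.006,0,-0.0005,0,0.01],[-0.008,0,0,0,0.01],[-0.01,0,0,0,0.01]]

```text
time: 14.98
tool_pos: [576.8, -106.7, 108.4]
tcp_rot: [-2.478, 1.5, 2.288]
contact_force: [0.8, -0.0, 0.3]
grip_width: 21.9
```

Call:
send_rows:
  commands:
    - [[-0.02,0,0,0,0.01],[-0.02,0,0,0,0.01],[-0.01,0,0,0,0.01],[0,0,0,0,0.01]]

```text
time: 15.32
tool_pos: [580.4, -110.3, 166.3]
tcp_rot: [-2.519, 1.505, 2.246]
contact_force: [0.9, -0.2, -0.2]
grip_width: 21.8
```

```bash
python3 -c "
from h import *
rel([537,-311,150])
i,K,T=cam('scene'); crop(i,215,215,75,60,10,'pics/s20.png')
i,K,T=cam('top'); crop(i,335,160,90,70,8,'pics/t20.png')"
```

```text
t 15.32 tcp [ 580.4 -110.3  166.3] F [ 0.9 -0.2 -0.2] w 21.8 q6 1.17
shift tool [  7.7 -53.5 198.7] jaw yaw -87.0 y yaw 3.1 xaxis [-0.041  0.051 -0.998]
```

View pics/s20.png

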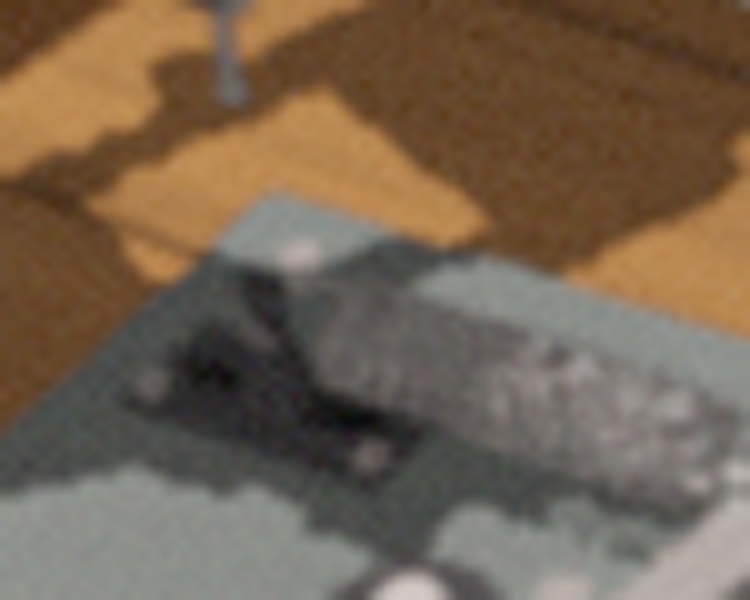

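View pics/t20.png

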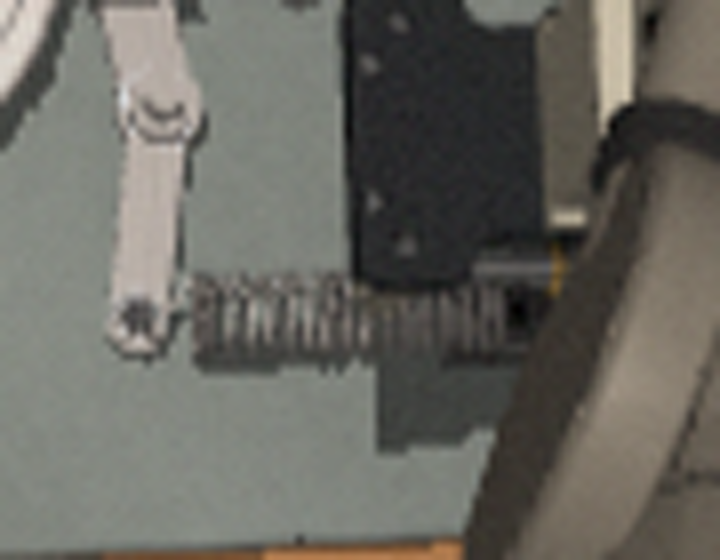

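Call:
send_rows:
  commands:
    - [[0,-0.008,0.03,0,0.01],[0,-0.008,0.03,0,0.01],[0,-0.008,0.03,0,0.01],[0,-0.008,0.03,0,0.01],[0,-0.008,0.03,0,0.01],[0,-0.008,0.025,0,0.01],[0,-0.003,0.012,0,0.01],[0,0,0,0,0.01],[0,0,0,0,0.01]]

```text
time: 16.17
tool_pos: [533.1, -302.4, 147.1]
tcp_rot: [-2.461, 1.488, 2.307]
contact_force: [0.4, 0.2, -0.7]
grip_width: 22.1
```

```bash
python3 -c "
from h import *
rel([537,-311,130]); print(tip())
i,K,T=cam('scene'); crop(i,140,110,100,100,7,'pics/s21.png')"
```

```text
t 16.17 tcp [ 533.1 -302.4  147.1] F [ 0.4  0.2 -0.7] w 22.1 q6 0.86
shift tool [16.3  4.2  9.9] jaw yaw -86.9 y yaw 3.3 xaxis [-0.056  0.061 -0.997]
[ 530.99733409 -300.04500978  108.83708989]
```

View pics/s21.png

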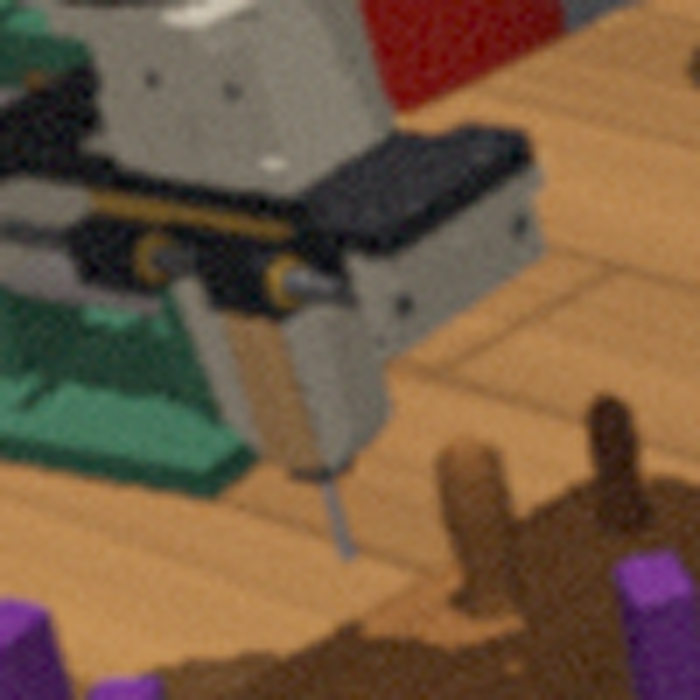

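Call:
send_rows:
  commands:
    - [[0.01,0.004,0.004,0,0.01],[0.01,0.002,0.003,0,0.01],[0.008,0,0.001,0,0.01],[0,0,0,0,0.01]]

```text
time: 16.55
tool_pos: [540.3, -303.2, 115.4]
tcp_rot: [-2.47, 1.487, 2.305]
contact_force: [-0.2, 0.3, -1.4]
grip_width: 21.8
```

```bash
python3 -c "
from h import *
o,p,R=pose();t=tip();rel(p+np.array([536.7,-310.6,58])-t); print(t)"
```

```text
t 16.55 tcp [ 540.3 -303.2  115.4] F [-0.2  0.3 -1.4] w 21.8 q6 0.86
shift tool [18.6 -1.1 10.9] jaw yaw -86.5 y yaw 3.7 xaxis [-0.056  0.062 -0.996]
[ 538.14856516 -300.8070058    77.15585582]
```

Call:
send_rows:
  commands:
    - [[0.002,-0.001,0.005,0,0.01],[0.002,0,0.005,0,0.01],[0,0,0,0,0.01],[0,0,0,0,0.01]]

```text
time: 16.88
tool_pos: [540.0, -312.0, 109.2]
tcp_rot: [-2.468, 1.485, 2.31]
contact_force: [-0.3, 0.4, -0.0]
grip_width: 21.6
```

```bash
python3 -c "
from h import *
o,p,R=pose();t=tip();rel(p+np.array([536.7,-310.6,58])-t); print(t)
i,K,T=cam('scene'); crop(i,150,130,70,80,9,'pics/s22.png'); f=lambda q:np.round((proj(K,T,q)-[150,130])*9+4)
print(f(tip()),'hole',f([536.7,-310.6,50]))"
```

```text
t 16.88 tcp [ 540.  -312.   109.2] F [-0.3  0.4 -0. ] w 21.6 q6 0.85
shift tool [12.9 -0.5  1.8] jaw yaw -86.4 y yaw 3.8 xaxis [-0.058  0.064 -0.996]
[ 537.81214445 -309.5805813    70.95654575]
[346. 647.] hole [361. 711.]
```

View pics/s22.png

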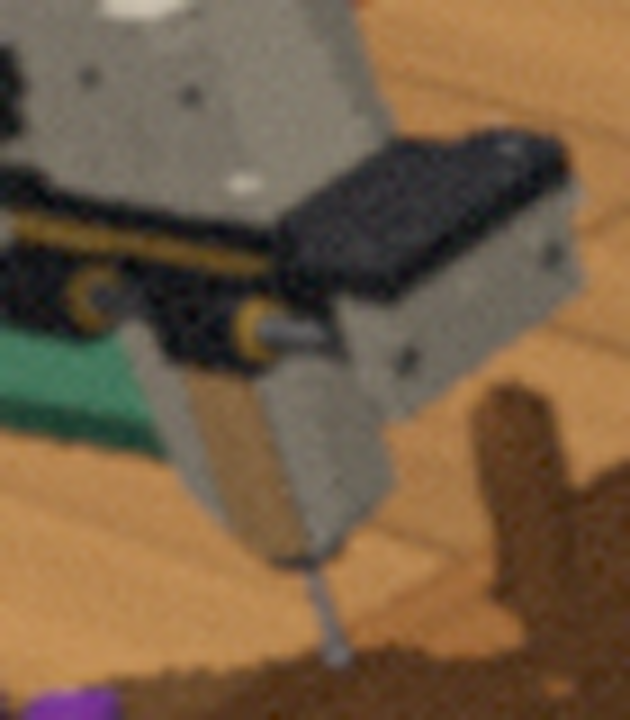

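Call:
send_rows:
  commands:
    - [[0.006,-0.001,0.002,0,0.01],[0.004,-0.0005,0.001,0,0.01],[0,0,0,0,0.01]]

```text
time: 17.18
tool_pos: [538.2, -315.2, 99.2]
tcp_rot: [-2.471, 1.487, 2.306]
contact_force: [0.1, 0.0, -0.6]
grip_width: 22.0
```

```bash
python3 -c "
from h import *
o,p,R=pose();t=tip();rel(p+np.array([536.7,-310.6,50])-t); print(t)
i,K,T=cam('scene'); crop(i,150,150,70,70,10,'pics/s23.png'); f=lambda q:np.round((proj(K,T,q)-[150,150])*10+4)
print(f(tip()),'hole',f([536.7,-310.6,50]))
i,K,T=cam('top'); crop(i,450,180,80,120,6,'pics/t23.png')"
```

```text
t 17.18 tcp [ 538.2 -315.2   99.2] F [ 0.1  0.  -0.6] w 22.0 q6 0.84
shift tool [11.   1.4 -1.5] jaw yaw -86.4 y yaw 3.8 xaxis [-0.056  0.062 -0.996]
[ 536.05121728 -312.82237364   60.92892303]
[387. 547.] hole [401. 589.]
```

View pics/s23.png

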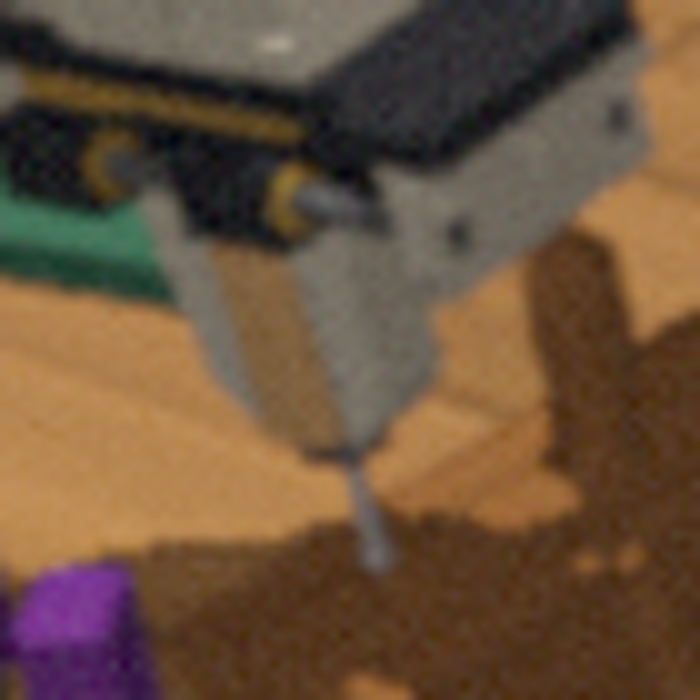

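View pics/t23.png

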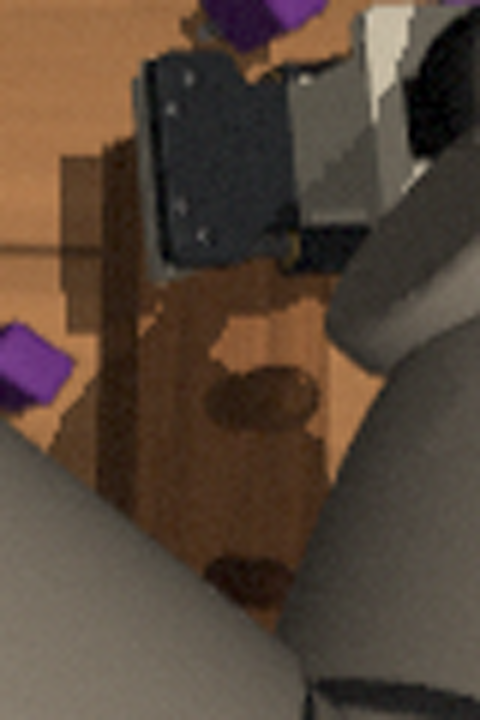

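```bash
python3 -c "
from h import *
i,K,T=cam('scene'); a=np.clip((i.astype(float)-10)*3,0,255).astype(np.uint8); crop(a,170,190,40,35,18,'pics/s24.png')"
```

```text
(no output)
```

View pics/s24.png

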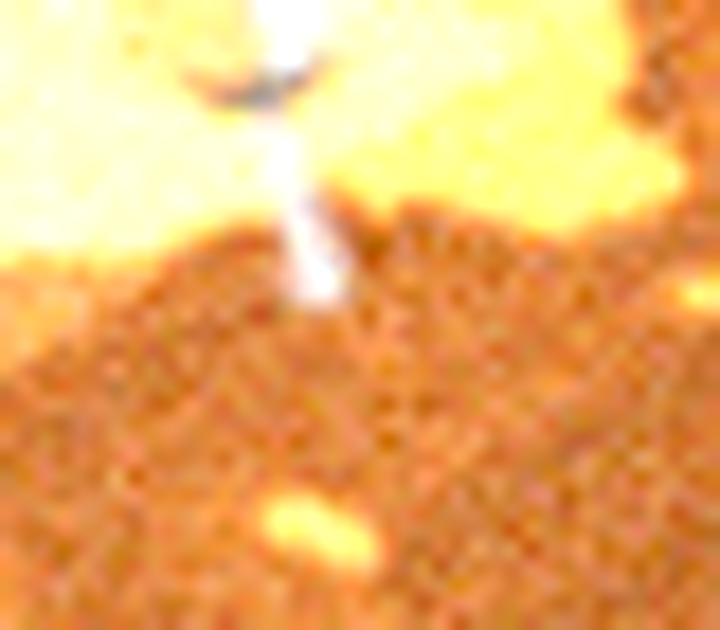

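```bash
python3 -c "
from h import *
acc=np.mean([cam('scene')[0].astype(float) for _ in range(6)],0)
a=np.clip((acc-15)*4,0,255).astype(np.uint8); crop(a,160,185,60,50,13,'pics/s25.png')
i,K,T=cam('scene');h=np.array([536.7,-310.6,50])
for dx,dy in [(0,0),(7.5,0),(-7.5,0),(0,7.5),(0,-7.5)]: print(np.round((proj(K,T,h+[dx,dy,0])-[160,185])*13+6))"
```

```text
[392. 312.]
[363. 331.]
[421. 293.]
[421. 323.]
[362. 301.]
```

View pics/s25.png

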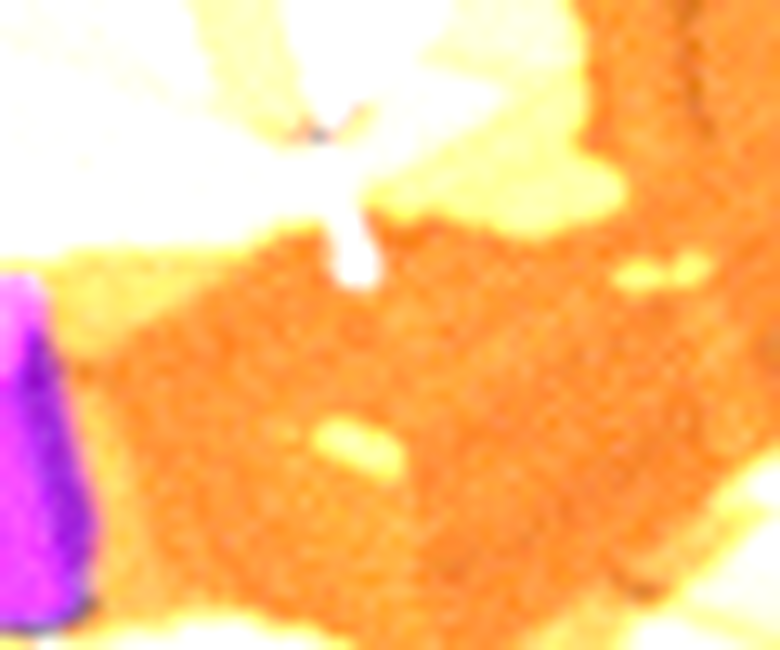

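```bash
python3 -c "
from h import *
o,p,R=pose();t=tip();rel(p+np.array([536.7,-310.6,44])-t); print(t)"
```

```text
t 17.68 tcp [ 538.8 -315.2  100.1] F [ 0.2 -0.8 -0.2] w 22.1 q6 0.84
shift tool [17.9  1.1 -1.1] jaw yaw -86.4 y yaw 3.8 xaxis [-0.055  0.062 -0.997]
[ 536.6555936  -312.84315135   61.8738902 ]
```

Call:
send_rows:
  commands:
    - [[0.005,0.0005,-0.0005,0,0.01],[0.005,0.0005,-0.0005,0,0.01],[0,0,0,0,0.01]]

```text
time: 17.93
tool_pos: [539.3, -313.4, 89.5]
tcp_rot: [-2.476, 1.488, 2.302]
contact_force: [0.9, 0.7, -1.4]
grip_width: 21.6
```

```bash
python3 -c "
from h import *
o,p,R=pose();t=tip();rel(p+np.array([536.7,-310.6,40])-t); print(t)"
```

```text
t 17.93 tcp [ 539.3 -313.4   89.5] F [ 0.9  0.7 -1.4] w 21.6 q6 0.84
shift tool [11.3  0.1  0.3] jaw yaw -86.3 y yaw 3.8 xaxis [-0.055  0.061 -0.997]
[ 537.20944882 -311.03626225   51.25726185]
```

Call:
send_rows:
  commands:
    - [[0.005,0,0,0,0.01],[0.005,0,0,0,0.01],[0,0,0,0,0.01]]

```text
time: 18.18
tool_pos: [538.5, -312.4, 78.0]
tcp_rot: [-2.474, 1.487, 2.304]
contact_force: [0.6, 0.6, -1.0]
grip_width: 22.0
```

```bash
python3 -c "
from h import *
o,p,R=pose();t=tip();rel(p+np.array([536.7,-310.6,30])-t); print(t)"
```

```text
t 18.18 tcp [ 538.5 -312.4   78. ] F [ 0.6  0.6 -1. ] w 22.0 q6 0.84
shift tool [9.6 0.8 1.2] jaw yaw -86.3 y yaw 3.9 xaxis [-0.056  0.062 -0.997]
[ 536.36422628 -310.00839626   39.68579163]
```

Call:
send_rows:
  commands:
    - [[0.005,0,0.0005,0,0.01],[0.005,0,0.0005,0,0.01],[0,0,0,0,0.01]]

```text
time: 18.43
tool_pos: [537.8, -312.7, 66.5]
tcp_rot: [-2.472, 1.487, 2.305]
contact_force: [-0.0, 0.1, -0.6]
grip_width: 22.3
```

```bash
python3 -c "
from h import *
o,p,R=pose();t=tip();rel(p+np.array([536.0,-310.0,20])-t); print(t)"
```

```text
t 18.43 tcp [ 537.8 -312.7   66.5] F [-0.   0.1 -0.6] w 22.3 q6 0.84
shift tool [8.2 0.8 0.2] jaw yaw -86.3 y yaw 3.9 xaxis [-0.056  0.062 -0.996]
[ 535.64651751 -310.32171261   28.19771322]
```

Call:
send_rows:
  commands:
    - [[0.004,0.0005,0,0,0.01],[0.002,0,0,0,0.01],[0,0,0,0,0.01]]

```text
time: 18.68
tool_pos: [537.9, -312.3, 59.5]
tcp_rot: [-2.472, 1.486, 2.306]
contact_force: [-0.4, -0.0, -0.7]
grip_width: 22.0
```

Call:
send_rows:
  commands:
    - [[0.001,0,0,0,0.01],[0,0,0,0,0.01]]

```text
time: 18.85
tool_pos: [537.9, -312.3, 58.4]
tcp_rot: [-2.472, 1.487, 2.306]
contact_force: [-1.0, -1.0, -0.3]
grip_width: 21.6
```

Call:
send_rows:
  commands:
    - [[0.001,0,0,0,0.01],[0,0,0,0,0.01]]

```text
time: 19.02
tool_pos: [538.1, -312.4, 57.8]
tcp_rot: [-2.474, 1.487, 2.304]
contact_force: [-0.1, -0.7, -0.8]
grip_width: 21.9
```

Call:
send_rows:
  commands:
    - [[0,0,0,0,0.024],[0,0,0,0,0.028],[0,0,0,0,0.036],[0,0,0,0,0.044],[0,0,0,0,0.046],[0,0,0,0,0.046]]

```text
time: 19.52
tool_pos: [538.5, -312.6, 58.6]
tcp_rot: [-2.478, 1.489, 2.3]
contact_force: [0.2, -0.3, 0.5]
grip_width: 45.4
```

```bash
python3 -c "
from h import *
rel([538,-312,150])
i,K,T=cam('scene'); crop(i,150,130,80,90,8,'pics/s26.png')"
```

```text
t 19.52 tcp [ 538.5 -312.6   58.6] F [ 0.2 -0.3  0.5] w 45.4 q6 0.84
shift tool [-91.   -5.   -6.5] jaw yaw -86.3 y yaw 3.8 xaxis [-0.054  0.061 -0.997]
```

View pics/s26.png

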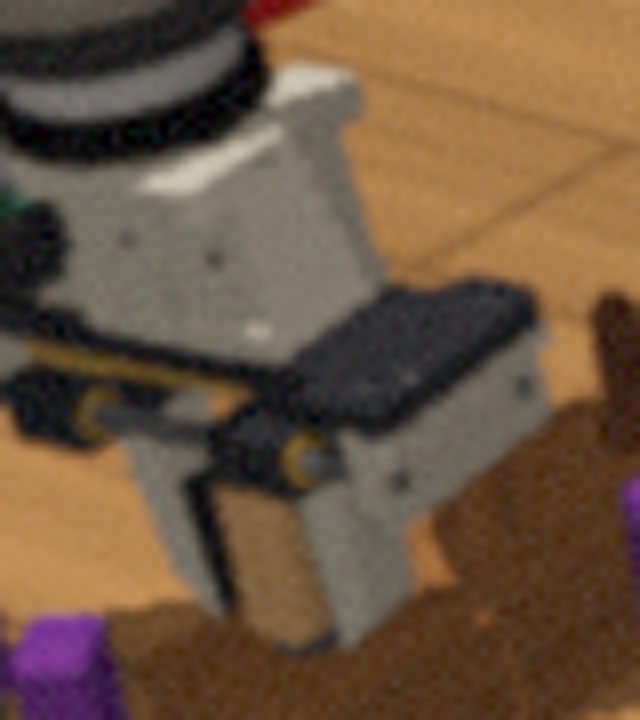

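Call:
send_rows:
  commands:
    - [[0,0,0,0,0.07],[0,0,0,0,0.07],[0,0,0,0,0.07]]

```text
time: 19.82
tool_pos: [538.5, -312.6, 58.6]
tcp_rot: [-2.478, 1.489, 2.3]
contact_force: [0.9, -0.2, -0.4]
grip_width: 61.2
```

```bash
python3 -c "
from h import *
rel([538,-312,150])
i,K,T=cam('scene'); crop(i,150,130,80,90,8,'pics/s27.png')"
```

```text
t 19.82 tcp [ 538.5 -312.6   58.6] F [ 0.9 -0.2 -0.4] w 61.2 q6 0.84
shift tool [-91.   -5.   -6.5] jaw yaw -86.3 y yaw 3.8 xaxis [-0.054  0.061 -0.997]
```

View pics/s27.png

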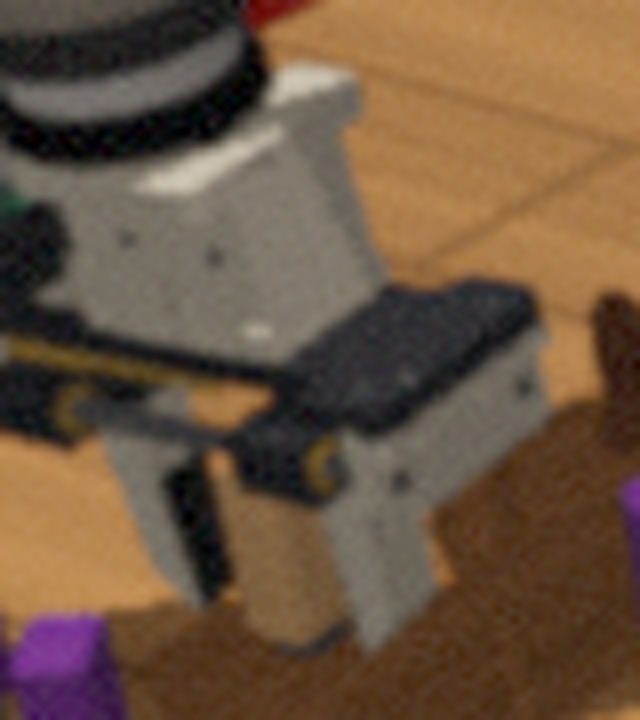

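Call:
send_rows:
  commands:
    - [[-0.01,-0.0006,-0.0006,0,0.07],[-0.015,-0.0008,-0.001,0,0.07],[-0.02,-0.001,-0.0014,0,0.07],[-0.02,-0.001,-0.0014,0,0.07],[-0.03,-0.001,-0.002,0,0.07],[-0.03,0,0,0,0.07],[0,0,0,0,0.07],[0,0,0,0,0.07]]

```text
time: 20.53
tool_pos: [539.8, -313.7, 192.9]
tcp_rot: [-2.474, 1.487, 2.304]
contact_force: [0.4, 0.0, -0.9]
grip_width: 70.1
```

Call:
send_rows:
  commands:
    - [[-0.01,-0.03,0.03,0,0.07],[-0.01,-0.03,0.03,0,0.07],[0,-0.03,0.03,0,0.07],[0,-0.03,0.03,0,0.07],[0,-0.03,0.03,0,0.07],[0,-0.02,0.01,0,0.07],[0,0,0,0,0.07],[0,0,0,0,0.07]]

```text
time: 21.2
tool_pos: [379.1, -485.9, 209.0]
tcp_rot: [-2.489, 1.485, 2.294]
contact_force: [-0.3, 0.2, 0.3]
grip_width: 69.7
```

```bash
python3 -c "
from h import *
rel([538,-312,150])
i,K,T=cam('scene'); crop(i,150,140,130,120,6,'pics/s28.png')
i,K,T=cam('top'); cv2.imwrite('pics/t28f.png',i); crop(i,335,160,90,70,8,'pics/t28.png'); crop(i,440,165,100,135,4,'pics/t28b.png')"
```

```text
t 21.2 tcp [ 379.1 -485.9  209. ] F [-0.3  0.2  0.3] w 69.7 q6 0.48
shift tool [  60.9  174.  -158.1] jaw yaw -86.0 y yaw 4.2 xaxis [-0.057  0.065 -0.996]
```

View pics/s28.png

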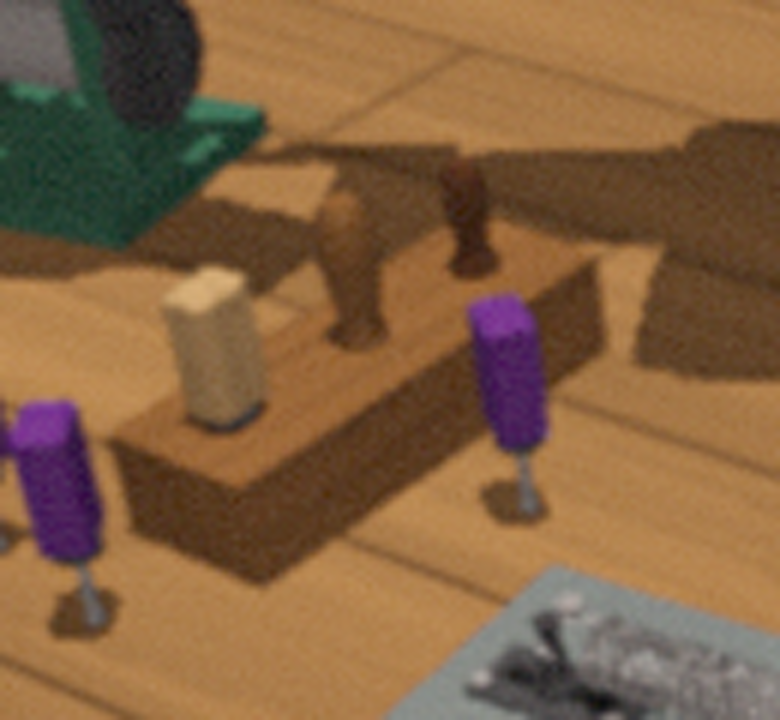

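View pics/t28.png

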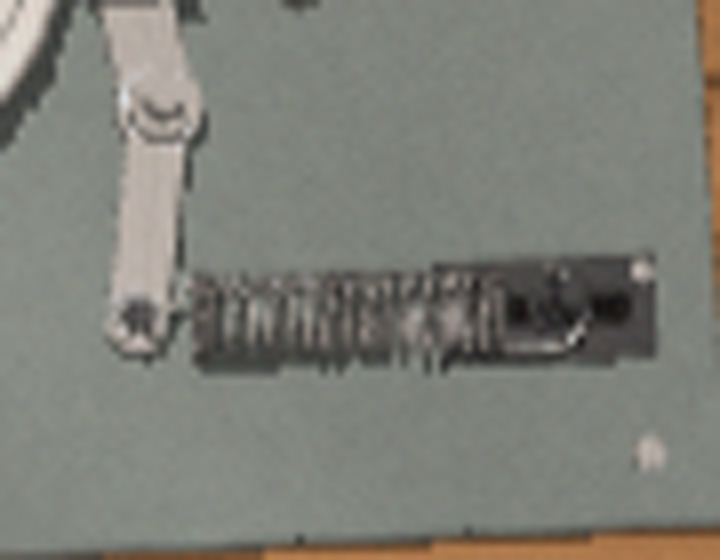

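View pics/t28f.png

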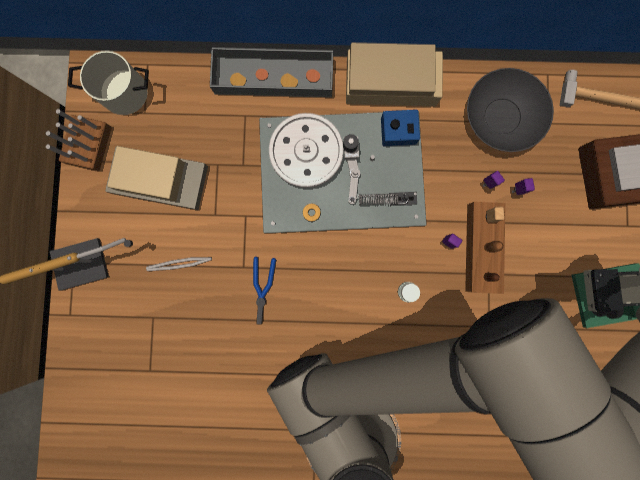

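The hook's wire wraps the stud, at about (405,201) in the top view. The roller is on the rim, the puller stands upright in its hole with its collar on the block, and no bystander looks moved. I'm handing in.

```bash
python3 -c "
from plant import close_job
print(close_job())"
```

```text
the job is handed in; nothing more can be done
None
```

The spring is back on its stud, the puller stands in its hole in the tool block, and the job is handed in at about 21 s of the 70 s allowed. `close_job()` reports no verdict, so the result below rests on my own readings and pictures.

- **Puller:** I took the pale-handled puller, ignored the purple look-alikes, and felt the stud from two sides with its pin, up to about 9 N.
- **Spring:** I lowered the pin into the hook and drew the spring out to at most about 37 mm of stretch by my estimate. Force on the tool peaked at 9.4 N. I passed the stud through the hook's mouth and eased back until the tool force was within sensor noise (about 0–1 N).
- **Putting back:** The pin lifted straight out, and I set the puller back in its own hole and released it upright.

**Last checks:** The final pictures show the hook wrapped around the stud's neck, the spring in line with the swing arm at the rim, and the roller on the wheel. The puller's collar is on the block, the gripper is well clear, and the bystanders look unmoved.

**Disagreements:**
- The scene camera showed the tool about 1–2.5 pixels off its measured pose, so I relied on the felt stud position instead.
- The tool tilted about 0.08 rad under load. The puller stood upright once released.
- I could not see the empty hole in the gripper's shadow, so I put the puller back using the pose recorded when I grasped it.

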